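# Strip a set press-investment ring and ready the next one

### The job

The pressing ring has set: take it apart from the top down. Drop the white gauge over the steel post, down onto its foot, slip the brown sleeve over the green wax-up and down onto that waiting base without knocking the wax, stand the investment cylinder (still bore down) in the empty well of the clay firing tray without shifting the one already there, and finally lay the bare base flat, stub up, in the middle of the round steel dish.

Things in the scene. Friction and masses are not known exactly. Their poses are not given: they have to be found in the camera images.
- gauge: White plastic gauge on top of the assembled ring, about 50 g. Origin: centre of its underside, z up. From below: spigot diameter 47, z 0 to 6 mm (loose in the sleeve's mouth); flange diameter 56, z 6 to 11 (rests on the sleeve's rim); neck diameter 34, z 11 to 27, the part to grip. A 24 mm hole runs through along z; the pale investment shows through it.
- sleeve: Brick-brown rigid plastic tube, open at both ends: outside diameter 58, bore 51, 62 mm high, with a collar of diameter 66 round the lowest 6 mm; about 60 g. Origin: centre of its lower end, z up. It stands on the base's foot (8 mm up) round the cylinder, loose; lift it straight up more than 62 mm to clear. Grip the outside of the plain upper part.
- cylinder: Pale cream-pink cylinder of set investment, diameter 44, 50 mm high, 110 to 225 g. Origin: centre of its underside, z up. Its underside has a bore of diameter 16, 24 mm deep. It stands on the base's boss (12 mm up), its bore loosely over the base's stub (20 mm deep), inside the sleeve with 3.5 mm of air all round. Lift straight up.
- base: Dark grey ring base at the bottom of the stack, loose on the white left part of the worktop. Origin: centre of its underside, z up. Foot disc diameter 78, 8 mm thick; bevelled boss diameter 43 up to 12 mm; in the middle a stub of diameter 12 from 12 up to 32 mm, the part to grip once it is bare. About 150 g.
- post: Polished steel post stand for the gauge, fixed. Origin: centre of its underside, z up. Foot diameter 72, 8 mm thick; round-ended post of diameter 12 up to 48 mm. The gauge goes over the post until its spigot rests on the foot.
- next_base: A second dark grey base like the first, fixed, carrying the green wax-up. Origin: centre of its underside, z up. Foot diameter 78, 8 mm thick; boss diameter 43 at the foot, bevelled to 39 at its top at 12 mm. The sleeve goes round the boss (4 mm of play all round) and stands on the foot.
- wax_tree: Green wax-up of three small crowns on the stub of the waiting base; fragile. Its origin is the waiting base's origin. The wax reaches 52 mm above that origin and 16 mm out from the axis.
- firing_tray: Beige fired-clay tray 85 (x) x 170 (y) x 12 mm, fixed, sunk 2 mm into the grey part of the worktop (whose top is at z = 2 mm). Origin: centre of its underside, z up. Two round wells of diameter 60, 4 mm deep (floor at z = 8 mm), centred at y = +42 mm (the empty one) and y = -42 mm (the occupied one) on the tray's own y axis.
- other_cylinder: Another investment cylinder, of the same look and size, standing loose in the well at y = -42 mm of the firing tray. To be left as it is. Origin: centre of its underside, z up.
- dish: Low round stainless dish, fixed, outside diameter 112 at the rim and 100 at the foot, 12 mm high, inner floor at z = 3 mm, about 96 mm wide. Origin: centre of its underside, z up.
Things that resemble listed ones, but are neither listed nor needed, are in the scene too. Leave any purple look-alike of the next_base alone. What is shaped like the gauge but red is not meant.

How it is judged (in metres and radians):
On the way, in this order (a step that is already met when the one before it is completed fails the run):
1. the gauge is seated over the post (horizontal distance between gauge and post below 0.012 m and z of gauge in the frame of post between 0.005 and 0.0115 m and angle between gauge's own z axis and vertical below 0.1 rad), for 0.2 s.
2. the sleeve stands round the wax-up on the waiting base (horizontal distance between sleeve and next_base below 0.008 m and z of sleeve in the frame of next_base between 0.005 and 0.0105 m and angle between sleeve's own z axis and vertical below 0.08 rad), for 0.2 s.
3. the cylinder stands in the empty well (x of cylinder in the frame of firing_tray between -0.012 and 0.012 m and y of cylinder in the frame of firing_tray between 0.03 and 0.054 m and z of cylinder in the frame of firing_tray between 0.005 and 0.0105 m and angle between cylinder's own z axis and vertical below 0.1 rad), for 0.2 s.
4. the bare base lies in the dish (horizontal distance between base and dish below 0.015 m and z of base in the frame of dish between 0 and 0.007 m and angle between base's own z axis and vertical below 0.1 rad), for 0.2 s.
At the end, for the whole second after the job is handed in: Gauge level over the post (12 mm) on its foot; sleeve upright on the waiting base (8 mm off axis, fully down); cylinder upright on the floor of the empty well (12 mm); base flat, stub up, in the dish (15 mm); the other cylinder within 12 mm of its start; all released and at rest (all of step 1 and all of step 2 and all of step 3 and all of step 4 and distance of other_cylinder from where it was at the start of the episode below 0.012 m and angle between other_cylinder's own z axis and vertical below 0.1 rad and linear speed of each of gauge, sleeve, cylinder, base below 0.02 m/s); the robot touches nothing.
It fails at once if the wax-up is knocked (more than 3 N) (contact force between wax_tree and anything else above 3 N).
It fails at once if the cylinder already in the tray is shifted more than 12 mm or tipped (distance of other_cylinder from where it was at the start of the episode above 0.012 m or angle between other_cylinder's own z axis and vertical above 0.3 rad).
It fails at once if the investment cylinder is tipped over (angle between cylinder's own z axis and vertical above 0.7 rad).
It also fails if it takes over 136 s, if anything falls off the work surface, if the arm or the gripper's body presses on something with over 40 N, if the wrist force passes 120 N, or if a joint passes its speed limit or range.

### The arm

A 6-joint arm with a two-finger parallel gripper is mounted at the origin on a cart in front of the work surface, level with it; the furniture and walls round the work are solid. World frame = base frame: x ahead of the robot, y to its left, z up, the work surface at z = 0. Lengths are in m, angles in degrees, forces in N, time in s.
With the tool pointing down it reaches from about 0.4 to 0.825 m from the base axis. Payload 7 kg.
Tool frame: the origin (TCP) lies midway between the tips of the shut fingers; the grasp point (between the pads) lies r.hold_point_z behind it (r.hold_point_z is the distance from the TCP to the grasp point, in m); z points along the fingers, x is the direction in which the jaws open and shut, and the axes are right-handed (so a half turn about z gives the same grasp; the last joint's range is limited). The gripper opens to 88 mm and grips with 3 to 60 N. Pads are 19 mm wide; open, the fingers measure 130 mm over their backs; the gripper's body (78 mm by 193 mm) begins 47 mm behind the grasp point.
Start: joints at [-59.238, 20.546, 0.682, 0, -70.136, -16.507], TCP at [0.166, -0.654, 0.227] pointing down, gripper open.
Joint ranges: [-176.03, 176.03], [-82.01, 121.73], [-58.28, 71.71], [-173.87, 95.51], [-174.79, -0.11], [-173.66, 173.66]. Speed limits (degrees/s): [136.94, 136.94, 172.46, 180, 180, 180].

### API

Orientations are given as [roll, pitch, yaw] about the fixed x, y, z axes, in that order (R = Rz(yaw) Ry(pitch) Rx(roll)).
In Python, from plant import get_state, viewer, close_job, r gives the robot as it stands.
- The arm moves only by the tool apply_moves, never from a script. Its argument "plan" is a list of rows, each a list of 3 entries, a list of its own where there are three numbers: the closure in counts, from 0 (fully open) to 255 (shut), then the shift along the tool's x, y, z in units of 50 mm (1.0 is 50 mm), then the turn about the tool's z in units of 6 degrees (1.0 is 6 degrees). A call has 1 to 12 rows; each row shifts and turns the commanded pose from where the row before left it, along the tool's axes as they then stand; what a row does not reach is not made up. A row lasts 1/8 s, in which the tool goes at most 62.5 mm and 10.7 degrees, less where a joint would pass 70% of its speed; a pose out of reach is approached as far as the arm can. A call is refused whole if a number of a shift passes 1 or a number of a turn 1, either way. A call with a gripper value outside its range is refused whole. The fingers move at their own pace and stop on an object; "squeeze" is the grip in N (left out, the last holds). Time passes only in rows, so rows that do not move let the fingers close. It gives the time, the measured TCP pose, the force and the opening at its end, in the units of the state.
- get_state(): the state, without advancing time (a new reading comes with each control period).
- viewer.capture(name): name is "scene" or "top"; returns a dict with "frame" (400x640x3 uint8, blue, green, red), "K" (3x3 intrinsics, pixels), "D" ([k1, k2, p1, p2, k3] as OpenCV has them; the pictures are not rectified), "R" (3x3) and "t" (3): a world point X has camera coordinates R X + t. Camera axes: x right, y down, z forward; pixel columns grow to the right and rows downward; lengths in m; the calibration is good to about 2 mm. A picture is of the moment at which its call begins. There is no depth.
- close_job(): hands the job in, once; it reports no verdict.
The state is a dict: "time_s": time; "joints": joint angles; "qd": joint speeds; "joint_torque": joint torques, N m; "tcp_pos": TCP position; "eef_rot": TCP orientation; "contact_force": force on the tool from outside, world axes, zero at the start; "moment": the same for the moment, N m; "gripper_width": finger opening in m.
Only numpy, scipy, OpenCV 4.12 (cv2) and the standard library are available. Lean on these libraries where they do the work, as an engineer would, in place of code of your own. Each camera call takes 0.05 s, during which the arm holds its last target.

## Working session

There is one attempt and no reset: what is moved stays moved. The work goes in short steps, Python scripts to look and compute and a tool call to move; the robot and the scene stay as the last step left them, time stands still between calls to the robot, and variables do not carry over. Pictures are saved under pics/ and viewed, and the job is handed in when it is done.

Besides the shell and the picture viewer there is one more tool, called after ">>>" as name(argument=value, ...), one argument or row to a line, values as JSON. apply_moves: Moves the arm, as the interface text tells. Its arguments: {"type":"object","properties":{"plan":{"type":"array","items":{"type":"array"}},"squeeze":{"type":"number"}},"required":["plan"]}

```bash
ls; mkdir -p pics; python3 - <<'E'
from plant import get_state, viewer, r
import cv2
print(get_state()); print(r, r.hold_point_z)
for n in ("scene","top"):
    c=viewer.capture(n); cv2.imwrite(f"pics/{n}0.png",c["frame"]); print(n,c["K"],c["D"],c["R"],c["t"])
E
```

```text
pics
{'time_s': 0.0, 'joints': array([-5.92383731e+01,  2.05911739e+01,  6.33949804e-01, -2.33209887e-02,
       -7.01374887e+01, -1.65054572e+01]), 'qd': array([ 0.01686824,  0.05759648,  0.02967778, -0.06218721,  0.11203313,
        0.07411842]), 'joint_torque': array([ 4.75655488e-04, -5.82716489e+01,  2.93056941e+01,  6.99678987e+00,
        7.00867851e-03, -1.89024017e-04]), 'tcp_pos': array([ 0.16607071, -0.65372733,  0.22561693]), 'eef_rot': array([-1.79994108e+02, -9.70391962e-02,  1.04248223e+02]), 'contact_force': array([-0.19624079, -0.25439212, -0.4757149 ]), 'moment': array([ 0.03802875, -0.02192756, -0.01099526]), 'gripper_width': 0.08776893472304138}
<Robot object at 0x7f38b37cba10> 0.0188
scene [[466.58612586   0.         319.03001759]
 [  0.         466.58612586 193.40242881]
 [  0.           0.           1.        ]] [-0.077124  0.        0.        0.        0.      ] [[-0.83918898 -0.54350695 -0.01902743]
 [-0.39268474  0.62977857 -0.67020717]
 [ 0.37624532 -0.55495869 -0.74193012]] [0.34401294 0.27784191 1.31974533]
top [[367.80414609   0.         317.51172657]
 [  0.         367.80414609 202.95511744]
 [  0.           0.           1.        ]] [-0.05357527  0.          0.          0.          0.        ] [[ 0.02649498 -0.99963406 -0.00545631]
 [-0.9759711  -0.02468609 -0.21649713]
 [ 0.2162832   0.01106129 -0.97626801]] [-0.07731112  0.48288508  1.34794334]
```

View pics/scene0.png

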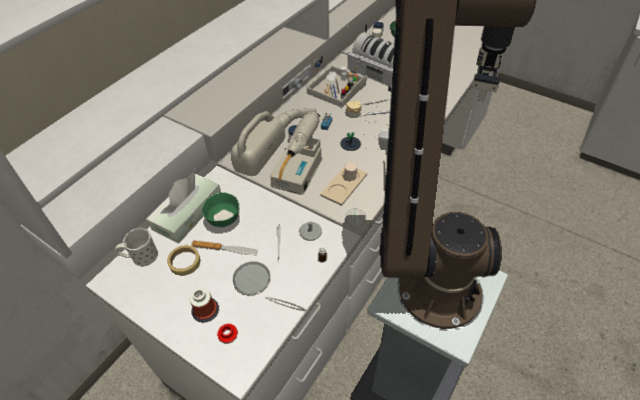

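View pics/top0.png

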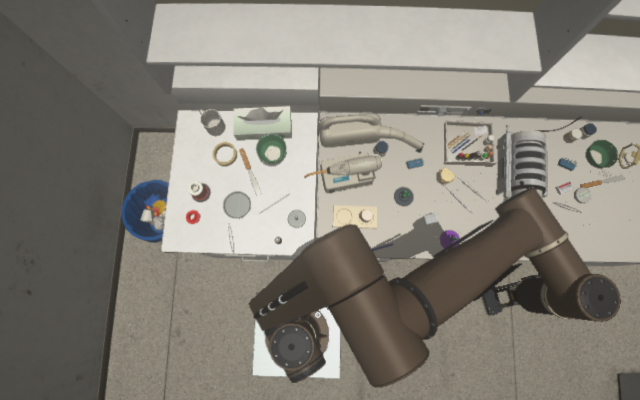

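```bash
cat > h.py <<'E'
from plant import get_state, viewer, r
import cv2, numpy as np
def cap(n): return viewer.capture(n)
def ray(c,uv,z):
    p=cv2.undistortPoints(np.array([[uv]],float),c["K"],c["D"])[0,0]
    R=np.array(c["R"]);t=np.array(c["t"])
    C=-R.T@t; d=R.T@np.array([p[0],p[1],1.])
    return C+d*(z-C[2])/d[2]
def proj(c,X):
    return cv2.projectPoints(np.array([X],float),cv2.Rodrigues(np.array(c["R"]))[0],np.array(c["t"]),c["K"],c["D"])[0][0,0]
def crop(c,box,k,name):
    x0,y0,x1,y1=box
    cv2.imwrite("pics/"+name,cv2.resize(c["frame"][y0:y1,x0:x1],None,fx=k,fy=k,interpolation=cv2.INTER_CUBIC))
E
python3 - <<'E'
from h import *
t=cap("top"); s=cap("scene")
crop(t,(170,140,320,250),5,"t_left.png"); crop(t,(310,140,470,255),5,"t_right.png")
crop(s,(170,200,340,350),4,"s_left.png"); crop(s,(310,110,420,230),5,"s_right.png")
for n,uv,z in (("stack",(199.5,187),.08),("dish",(236,205),.01),("post",(296,218),.008),("tray",(355,216),.012),("next",(403,196),.02),("purple",(449,239),.02)): print(n,ray(t,uv,z))
E
```

```text
stack [0.52937408 0.38449989 0.08      ]
dish [0.47782226 0.25633278 0.01      ]
post [0.43243227 0.01799404 0.008     ]
tray [ 0.4454548  -0.21151866  0.012     ]
next [ 0.52837509 -0.39884831  0.02      ]
purple [ 0.36311843 -0.57249471  0.02      ]
```

View pics/t_left.png

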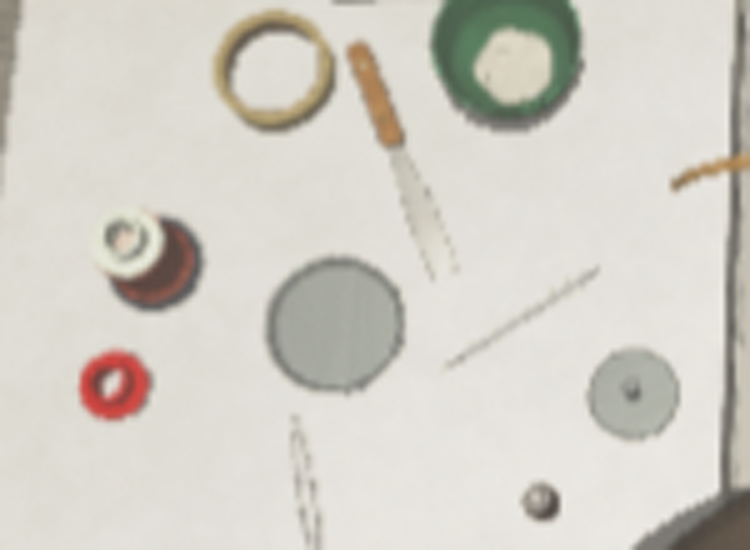

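View pics/t_right.png

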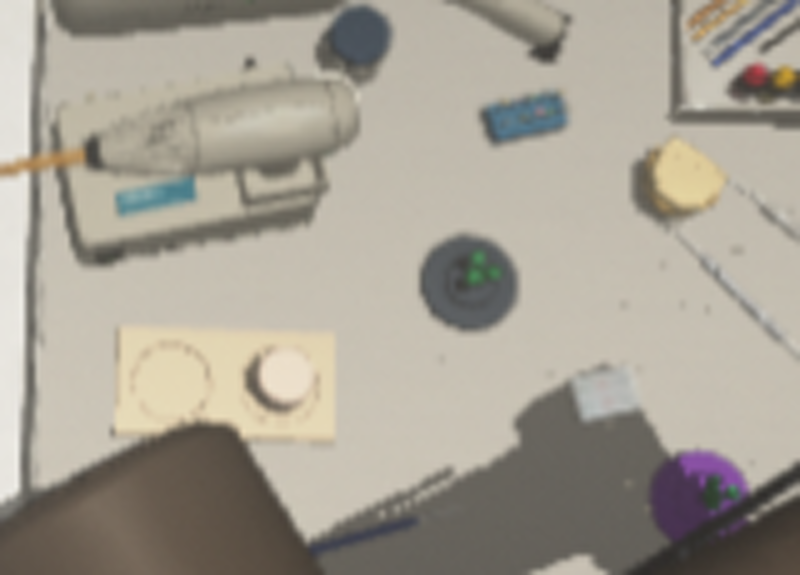

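View pics/s_left.png

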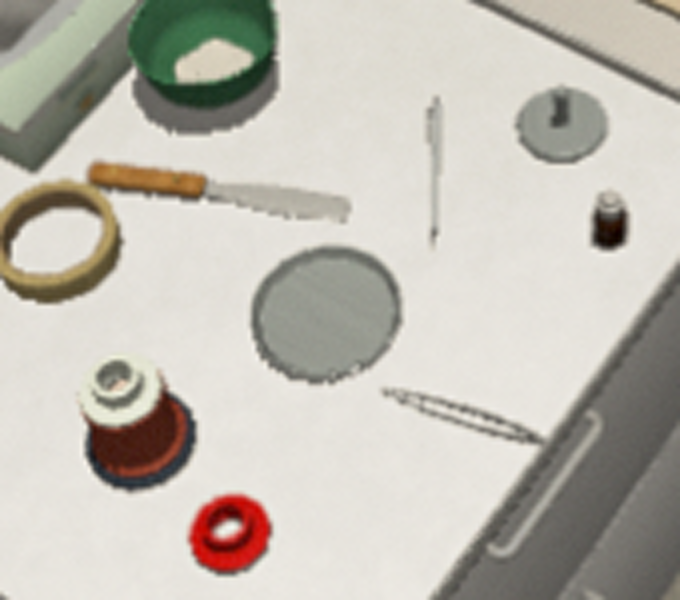

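View pics/s_right.png

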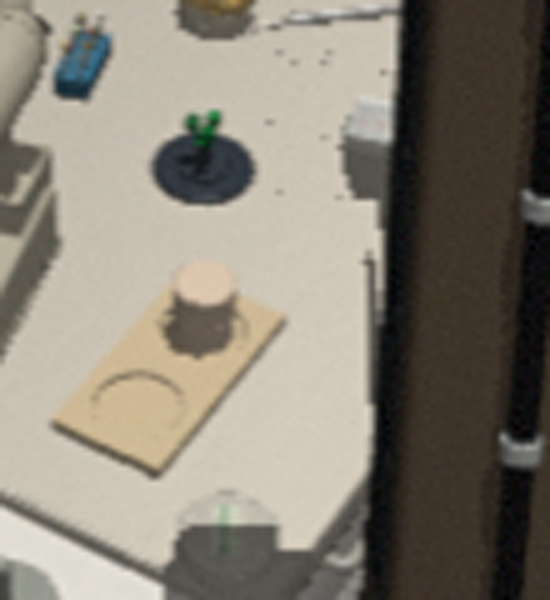

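```bash
cat >> h.py <<'E'
from scipy.optimize import least_squares
def fitcirc(P,rad,f=0.0015):
    P=np.asarray(P)[:,:2]; 
    o=least_squares(lambda q:np.hypot(P[:,0]-q[0],P[:,1]-q[1])-(q[2] if rad is None else rad),
        [*P.mean(0)]+([0.04] if rad is None else []),loss="soft_l1",f_scale=f)
    return o.x,np.sqrt(np.mean(o.fun**2))
def blob(m,near,box=None):
    n,l,st,ce=cv2.connectedComponentsWithStats(m.astype(np.uint8))
    k=min([i for i in range(1,n) if st[i,4]>15],key=lambda i:np.hypot(*(ce[i]-near)))
    return l==k,st[k],ce[k]
def circ(c,m,near,z,rad=None):
    b,st,ce=blob(m,near)
    ct=max(cv2.findContours(b.astype(np.uint8),cv2.RETR_EXTERNAL,cv2.CHAIN_APPROX_NONE)[0],key=len)
    h=cv2.convexHull(ct)[:,0,:].astype(float)
    ct=ct[:,0,:].astype(float)
    d=ct-ce; ct=ct+0.5*d/np.linalg.norm(d,axis=1)[:,None]  # contour lies inside
    P=[ray(c,p,z) for p in ct]
    return fitcirc(P,rad),st,ce
E
python3 - <<'E'
from h import *
t=cap("top"); s=cap("scene")
for n,c,pts in (("top",t,dict(dish=(236,205),post=(291,215),paper=(280,235),foot=(209,200),brown=(204,194),nb=(397,200),tray=(345,208),cyl=(367,215),gauge=(190,189),ng=(440,200))),("scene",s,dict(dish=(250,278),post=(306,236),foot=(204,318),gauge=(194,300),nb=(344,148),tray=(345,190),cyl=(351,167),brown=(204,308)))):
    for k,p in pts.items(): print(n,k,c["frame"][p[1],p[0]], cv2.cvtColor(c["frame"],cv2.COLOR_BGR2HSV)[p[1],p[0]])
E
```

```text
top dish [160 169 166] [ 40  14 169]
top post [164 174 172] [ 36  15 174]
top paper [223 229 231] [ 23   9 231]
top foot [214 222 224] [ 24  11 224]
top brown [66 72 92] [ 7 72 92]
top nb [97 95 92] [102  13  97]
top tray [162 192 209] [ 19  57 209]
top cyl [203 223 236] [ 18  36 236]
top gauge [205 222 221] [ 32  20 222]
top ng [177 190 197] [ 20  26 197]
scene dish [143 153 150] [ 39  17 153]
scene post [144 154 152] [ 36  17 154]
scene foot [ 48  65 135] [  6 164 135]
scene gauge [129 143 144] [ 28  27 144]
scene nb [55 52 48] [103  32  55]
scene tray [140 175 195] [ 19  72 195]
scene cyl [175 199 219] [ 16  51 219]
scene brown [27 35 75] [  5 163  75]
```

```bash
python3 - <<'E'
from h import *
t=cap("top"); s=cap("scene")
for n,c,D in (("top",t,dict(dish=(236,205,.011,205),post=(296,218,.008,205),nb=(403,197,.010,130),stack=(203,195,.008,170))),
  ("scene",s,dict(dish=(251,278,.011,190),post=(310,231,.008,195),nb=(350,143,.010,110),stack=(204,310,.008,160)))):
    V=c["frame"].max(2)
    for k,(u,v,z,th) in D.items():
        m=(V<th)
        if k!="stack":
            (x,e),st,ce=circ(c,m,(u,v),z); print(n,k,x.round(4),"rms",e.round(4),st,ce.round(1))
        else:
            b,st,ce=blob(m,(u,v)); print(n,k,st,ce)
# tray corners
for n,c,p in (("top",t,(345,207)),("scene",s,(350,187))):
    hsv=cv2.cvtColor(c["frame"],cv2.COLOR_BGR2HSV)
    b,st,ce=blob((hsv[...,1]>44)&(hsv[...,2]>120)&(hsv[...,0]<30),p)
    ct=max(cv2.findContours(b.astype(np.uint8),cv2.RETR_EXTERNAL,cv2.CHAIN_APPROX_NONE)[0],key=len)[:,0,:].astype(float)
    d=ct-ce; ct+=.5*d/np.linalg.norm(d,axis=1)[:,None]
    P=np.array([ray(c,q,.012)[:2] for q in ct])
    print(n,"tray",st,cv2.minAreaRect((P*1000).astype(np.float32)))
    cv2.imwrite(f"pics/m_{n}.png",b*255)
E
```

```text
top dish [0.48   0.2544 0.0572] rms 0.0012 [223 191  28  28 641] [236.5 204.5]
top post [0.4309 0.0173 0.0369] rms 0.0011 [287 210  19  18 275] [296.2 218.4]
top nb [ 0.5305 -0.4016  0.0383] rms 0.0011 [394 187  19  19 282] [403.1 196.2]
top stack [192 183  19  19 191] [202.62827225 193.80628272]
scene dish [0.4784 0.2567 0.0573] rms 0.0015 [ 233  261   38   35 1036] [251.1 278. ]
scene post [0.4297 0.0219 0.0377] rms 0.0011 [298 221  24  20 357] [309.9 231. ]
scene nb [ 0.5297 -0.3979  0.04  ] rms 0.0057 [341 133  20  18 240] [350.1 142.9]
scene stack [191 295  28  28 462] [205.4047619  311.00865801]
top tray [333 205  44  24 827] ((443.9421081542969, -209.3922882080078), (171.88417053222656, 89.3009262084961), 89.89686584472656)
scene tray [320 162  47  42 869] ((443.69195556640625, -217.36795043945312), (92.3615493774414, 193.04627990722656), 0.5801298022270203)[ WARN:0@4.429] global loadsave.cpp:1063 imwrite_ Unsupported depth image for selected encoder is fallbacked to CV_8U.
```

```bash
python3 - <<'E'
from h import *
t=cap("top"); s=cap("scene")
crop(t,(185,175,220,210),16,"z_t.png"); crop(s,(185,282,225,328),12,"z_s.png")
E
```

```text
(no output)
```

View pics/z_t.png

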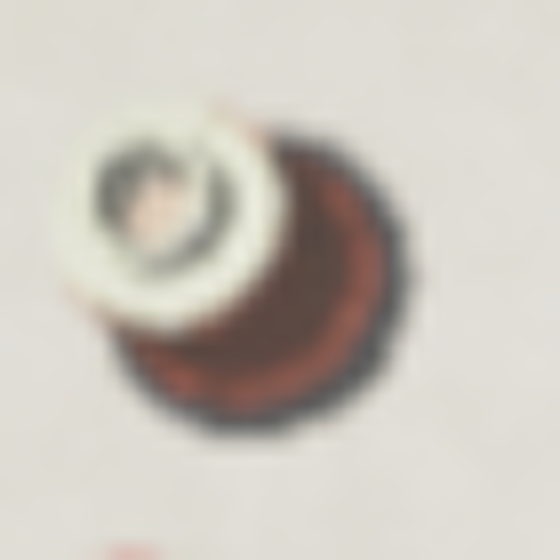

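View pics/z_s.png

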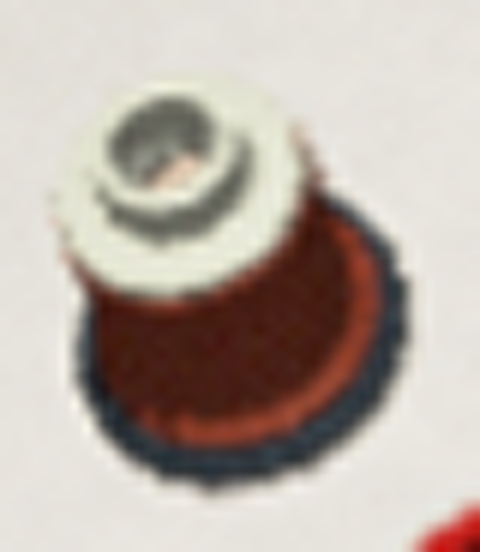

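```bash
python3 - <<'E'
from h import *
t=cap("top"); s=cap("scene")
print(ray(t,(195.1,187.8),.074),ray(s,(199.5,297.6),.074))
for n,c,near,th in (("top",t,(203,194),170),("scene",s,(204,311),160)):
    b,st,ce=blob(c["frame"].max(2)<th,near)
    ct=cv2.convexHull(max(cv2.findContours(b.astype(np.uint8),cv2.RETR_EXTERNAL,cv2.CHAIN_APPROX_NONE)[0],key=len))[:,0,:].astype(float)
    ctr=np.array((200.,192.)) if n=="top" else np.array((204.,309.))
    # keep lower right half
    q=[p+.5*(p-ctr)/np.linalg.norm(p-ctr) for p in ct if (p-ctr)@(np.array((.7,.7)) if n=="top" else np.array((.5,.85)))>2]
    z=.006
    P=[ray(c,p,z) for p in q]
    print(n,len(P),fitcirc(P,.039),fitcirc(P,None))
E
```

```text
[0.527382   0.40327581 0.074     ] [0.52521923 0.40747737 0.074     ]
top 9 (array([0.52556053, 0.40230404]), np.float64(0.0005054252581969418)) (array([0.52532211, 0.40208098, 0.03875229]), np.float64(0.0004944756904157419))
scene 8 (array([0.52448827, 0.40672342]), np.float64(0.0003139084788173684)) (array([0.5236439 , 0.40704295, 0.03832882]), np.float64(0.00019571409104144106))
```

The targets are clear:
- **Gauge:** white ring on the brown stack, top view (195,188). The look-alike is the red ring at (193,216), rejected.
- **Waiting base:** dark grey with green wax, top (403,197). The purple one at (449,239) is rejected.
- **Post:** grey disc with pin, top (296,218), versus the **dish**, the larger disc at (236,205).
- **Tray:** the empty well is the left one, (344,216). The occupied one is at (367,215).

The close crops above confirm these. First I'll turn the tool to yaw 180.

>>> apply_moves(
  plan=[
    [0,[0,0,0],-1],
    [0,[0,0,-0.5],-1],
    [0,[0,0,-0.5],-1],
    [0,[0,0,0],-1],
    [0,[0,0,0],-1],
    [0,[0,0,0],-1],
    [0,[0,0,0],-1],
    [0,[0,0,0],-1],
    [0,[0,0,0],-1],
    [0,[0,0,0],-1],
    [0,[0,0,0],-1],
    [0,[0,0,0],-1],
  ],
)

```text
time_s: 2.1
tcp_pos: [0.1662, -0.6542, 0.2766]
eef_rot: [180.0, 0.0, 176.5]
contact_force: [-0.5, -0.5, 0.2]
gripper_width: 0.0882
```

>>> apply_moves(
  plan=[
    [0,[0,0,0],-0.6],
    [0,[-0.9,0.5,0],0],
    [0,[-0.9,0.5,0],0],
    [0,[-0.9,0.5,0],0],
    [0,[-0.9,0.5,0],0],
    [0,[-0.9,0.5,0],0],
    [0,[-0.9,0.5,0],0],
    [0,[-0.9,0.5,0],0],
    [0,[-0.9,0.5,0],0],
    [0,[0,1,0],0],
    [0,[0,1,0],0],
    [0,[0,1,0],0],
  ],
)

```text
time_s: 3.6
tcp_pos: [0.5271, -0.3035, 0.2764]
eef_rot: [180.0, -0.0, 179.9]
contact_force: [0.1, 0.0, 0.7]
gripper_width: 0.0874
```

>>> apply_moves(
  plan=[
    [0,[0,1,0],0],
    [0,[0,1,0],0],
    [0,[0,1,0],0],
    [0,[0,1,0],0],
    [0,[0,1,0],0],
    [0,[0,1,0],0],
    [0,[0,1,0],0],
    [0,[0,1,0],0],
    [0,[0,1,0],0],
    [0,[0,0.8,0],0],
  ],
)

```text
time_s: 4.85
tcp_pos: [0.528, 0.1868, 0.2768]
eef_rot: [180.0, 0.0, 179.9]
contact_force: [-0.2, -0.9, -0.5]
gripper_width: 0.0878
```

>>> apply_moves(
  plan=[
    [0,[0,0.9,0],0],
    [0,[0,0.9,0],0],
    [0,[0,0.9,0],0],
    [0,[0,0.9,0.5],0],
    [0,[0,0.75,0.5],0],
    [0,[0,0,0.5],0],
    [0,[0,0,0.4],0],
    [0,[0,0,0.4],0],
    [0,[0,0,0],0],
    [0,[0,0,0],0],
  ],
)

```text
time_s: 6.1
tcp_pos: [0.5293, 0.4027, 0.1625]
eef_rot: [180.0, 0.1, 179.9]
contact_force: [1.0, 1.1, 0.5]
gripper_width: 0.0874
```

```bash
python3 - <<'E'
from h import *
t=cap("top"); s=cap("scene"); st=get_state(); print(st["tcp_pos"],st["eef_rot"])
crop(t,(150,150,260,230),6,"a_t.png"); crop(s,(150,230,260,340),5,"a_s.png")
print(proj(t,st["tcp_pos"]),proj(s,st["tcp_pos"]))
E
```

```text
[0.52934314 0.40283098 0.16285571] [1.79922477e+02 7.49413567e-02 1.79860780e+02]
[187.14455447 180.91145442] [192.08873664 277.90918089]
```

View pics/a_t.png

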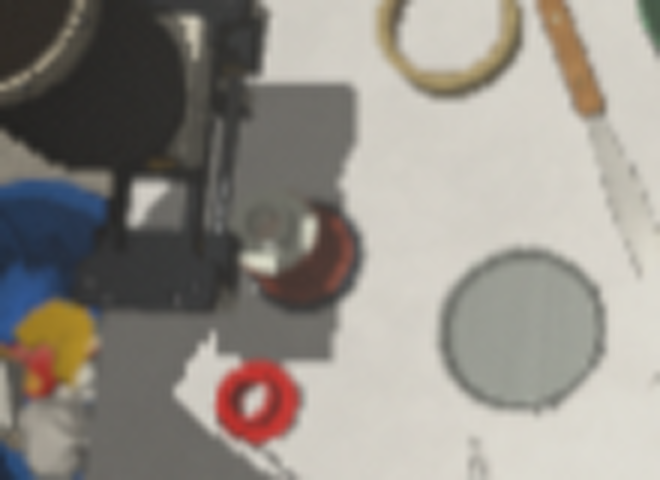

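View pics/a_s.png

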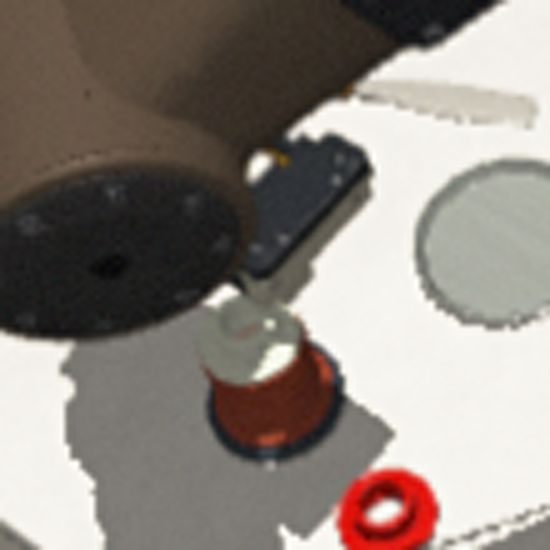

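>>> apply_moves(
  plan=[
    [0,[0.07,0.04,0.4],0],
    [0,[0,0,0.4],0],
    [0,[0,0,0.4],0],
    [0,[0,0,0.3],0],
    [0,[0,0,0.16],0],
    [0,[0,0,0],0],
    [0,[0,0,0],0],
  ],
)

```text
time_s: 7.08
tcp_pos: [0.5258, 0.4048, 0.0793]
eef_rot: [180.0, 0.0, 179.9]
contact_force: [-0.5, 1.0, 0.5]
gripper_width: 0.0876
```

>>> apply_moves(
  plan=[
    [255,[0,0,0],0],
    [255,[0,0,0],0],
    [255,[0,0,0],0],
    [255,[0,0,0],0],
    [255,[0,0,0],0],
    [255,[0,0,0],0],
    [255,[0,0,0],0],
    [255,[0,0,0],0],
  ],
  squeeze=12,
)

```text
time_s: 8.07
tcp_pos: [0.5254, 0.4044, 0.0786]
eef_rot: [180.0, 0.0, 179.9]
contact_force: [0.3, -0.4, 0.1]
gripper_width: 0.0326
```

>>> apply_moves(
  plan=[
    [255,[0,0,-0.2],0],
    [255,[0,0,-0.4],0],
    [255,[0,0,-0.6],0],
    [255,[0,0,-0.6],0],
    [255,[0,0,-0.6],0],
    [255,[0,0,-0.6],0],
    [255,[0,0,0],0],
    [255,[0,0,0],0],
  ],
)

```text
time_s: 9.07
tcp_pos: [0.525, 0.4042, 0.2286]
eef_rot: [180.0, -0.0, 179.8]
contact_force: [-1.0, 0.9, -0.0]
gripper_width: 0.0325
```

```bash
python3 - <<'E'
from h import *
t=cap("top"); s=cap("scene"); st=get_state(); print(st["tcp_pos"],st["gripper_width"])
crop(t,(150,150,260,230),6,"b_t.png"); crop(s,(150,230,260,340),5,"b_s.png")
E
```

```text
[0.52491066 0.40399124 0.22766255] 0.032742803902766605
```

View pics/b_t.png

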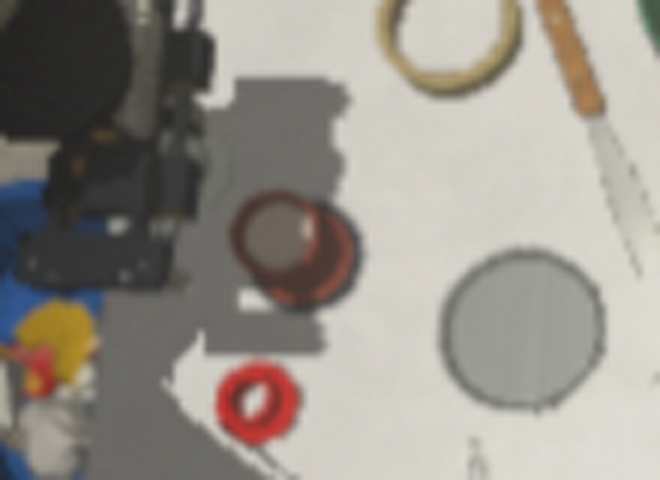

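View pics/b_s.png

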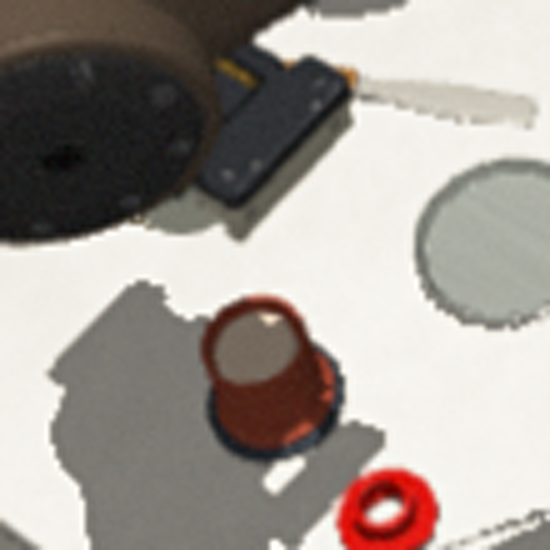

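>>> apply_moves(
  plan=[
    [255,[0.19,-0.77,0],0],
    [255,[0.19,-0.77,0],0],
    [255,[0.19,-0.77,0],0],
    [255,[0.19,-0.77,0],0],
    [255,[0.19,-0.77,0],0],
    [255,[0.19,-0.77,0],0],
    [255,[0.19,-0.77,0],0],
    [255,[0.19,-0.77,0],0],
    [255,[0.19,-0.77,0],0],
    [255,[0.19,-0.77,0],0],
    [255,[0,0,0],0],
    [255,[0,0,0],0],
  ],
)

```text
time_s: 10.68
tcp_pos: [0.4293, 0.0195, 0.2283]
eef_rot: [-180.0, -0.0, 179.8]
contact_force: [1.0, 1.0, -0.2]
gripper_width: 0.0328
```

>>> apply_moves(
  plan=[
    [255,[0,0,0.6],0],
    [255,[0,0,0.6],0],
    [255,[0,0,0.6],0],
    [255,[0,0,0.6],0],
    [255,[0,0,0.2],0],
    [255,[0,0,0],0],
    [255,[0,0,0],0],
  ],
)

```text
time_s: 11.55
tcp_pos: [0.4302, 0.0202, 0.0995]
eef_rot: [180.0, 0.1, 179.9]
contact_force: [0.1, -0.5, -0.4]
gripper_width: 0.0322
```

```bash
python3 - <<'E'
from h import *
t=cap("top"); s=cap("scene"); st=get_state(); print(st["tcp_pos"],st["gripper_width"])
crop(t,(250,170,350,250),6,"c_t.png"); crop(s,(260,180,360,280),6,"c_s.png")
E
```

```text
[0.43010194 0.02004697 0.0995428 ] 0.03259859776227203
```

View pics/c_t.png

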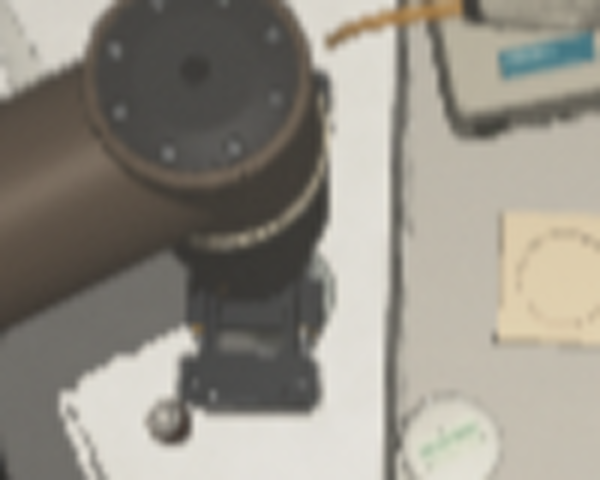

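View pics/c_s.png

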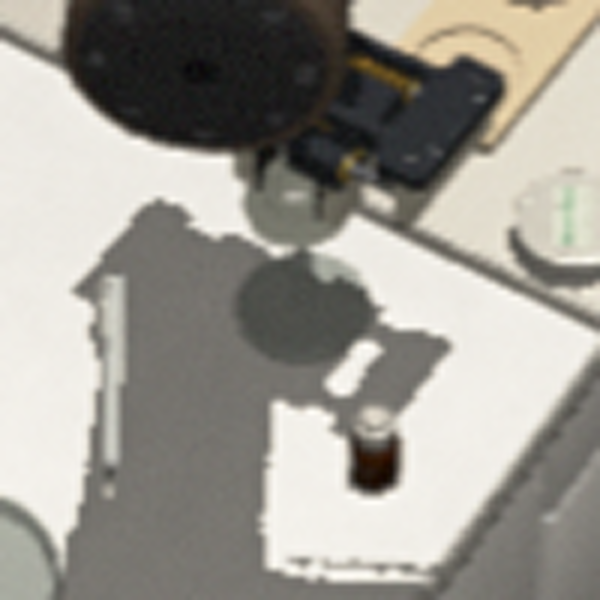

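>>> apply_moves(
  plan=[
    [255,[0,0,0.3],0],
    [255,[0,0,0.3],0],
    [255,[0,0,0.3],0],
    [255,[0,0,0.2],0],
    [255,[0,0,0.2],0],
    [255,[0,0,0],0],
    [255,[0,0,0],0],
  ],
)

```text
time_s: 12.52
tcp_pos: [0.4296, 0.0197, 0.0338]
eef_rot: [180.0, 0.0, 179.9]
contact_force: [-0.8, -0.0, 0.4]
gripper_width: 0.0325
```

Post top (48 mm) has been passed with no contact force, so the post is in the hole.

>>> apply_moves(
  plan=[
    [255,[0,0,0.1],0],
    [255,[0,0,0.08],0],
    [255,[0,0,0.03],0],
    [255,[0,0,0],0],
    [255,[0,0,0],0],
  ],
)

```text
time_s: 13.15
tcp_pos: [0.4295, 0.0197, 0.0231]
eef_rot: [180.0, 0.0, 179.9]
contact_force: [0.1, 0.9, 0.0]
gripper_width: 0.0325
```

>>> apply_moves(
  plan=[
    [0,[0,0,0],0],
    [0,[0,0,0],0],
    [0,[0,0,0],0],
    [0,[0,0,0],0],
    [0,[0,0,0],0],
    [0,[0,0,-0.5],0],
    [0,[0,0,-1],0],
    [0,[0,0,-1],0],
    [0,[0,0,-1],0],
    [0,[0,0,-0.6],0],
    [0,[0,0,0],0],
  ],
)

```text
time_s: 14.52
tcp_pos: [0.4306, 0.0201, 0.2305]
eef_rot: [179.9, 0.3, 179.9]
contact_force: [0.3, -0.6, -0.5]
gripper_width: 0.0877
```

>>> apply_moves(
  plan=[
    [0,[-0.19,0.77,0],0],
    [0,[-0.19,0.77,0],0],
    [0,[-0.19,0.77,0],0],
    [0,[-0.19,0.77,0],0],
    [0,[-0.19,0.77,0],0],
    [0,[-0.19,0.77,0],0],
    [0,[-0.19,0.77,0],0],
    [0,[-0.19,0.77,0],0],
    [0,[-0.19,0.77,0],0],
    [0,[-0.19,0.77,0],0],
    [0,[0,0,0],0],
    [0,[0,0,0],0],
  ],
)

```text
time_s: 16.02
tcp_pos: [0.5248, 0.4039, 0.2265]
eef_rot: [-179.9, -0.1, 179.9]
contact_force: [-0.6, -0.2, -0.0]
gripper_width: 0.0878
```

```bash
python3 - <<'E'
from h import *
t=cap("top"); s=cap("scene"); st=get_state(); print(st["tcp_pos"],st["gripper_width"])
a=cv2.resize(t["frame"][200:235,280:315],None,fx=9,fy=9,interpolation=2);b=cv2.resize(s["frame"][208:248,290:330],None,fx=9,fy=9,interpolation=2)
a=cv2.copyMakeBorder(a,0,b.shape[0]-a.shape[0],0,0,0)
cv2.imwrite("pics/d.png",np.hstack([a,b]))
crop(s,(150,230,260,340),5,"d_s.png")
E
```

```text
[0.52510828 0.40353946 0.22770731] 0.0876868761822441
```

View pics/d.png

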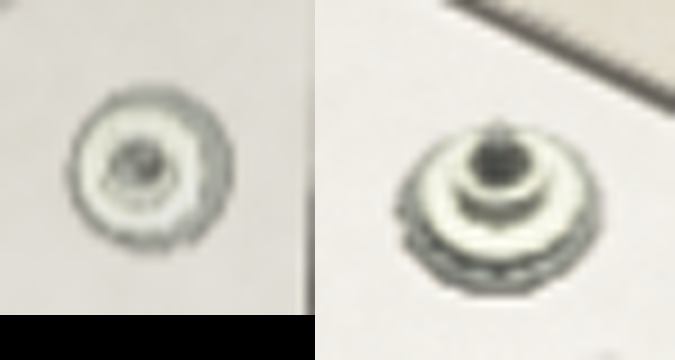

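View pics/d_s.png

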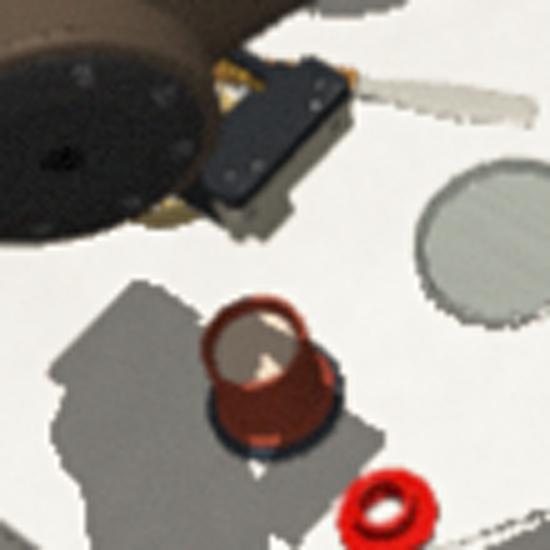

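>>> apply_moves(
  plan=[
    [0,[0,0.02,0.8],0],
    [0,[0,0,0.8],0],
    [0,[0,0,0.6],0],
    [0,[0,0,0.5],0],
    [0,[0,0,0.5],0],
    [0,[0,0,0.4],0],
    [0,[0,0,0.15],0],
    [0,[0,0,0],0],
    [0,[0,0,0],0],
  ],
)

```text
time_s: 17.25
tcp_pos: [0.5259, 0.4058, 0.0417]
eef_rot: [179.9, 0.1, 179.9]
contact_force: [0.4, 0.7, 0.1]
gripper_width: 0.0879
```

>>> apply_moves(
  plan=[
    [255,[0,0,0],0],
    [255,[0,0,0],0],
    [255,[0,0,0],0],
    [255,[0,0,0],0],
    [255,[0,0,0],0],
    [255,[0,0,0],0],
  ],
  squeeze=12,
)

```text
time_s: 18.0
tcp_pos: [0.5255, 0.4055, 0.0407]
eef_rot: [180.0, 0.0, 179.9]
contact_force: [0.1, 0.8, 1.8]
gripper_width: 0.0569
```

>>> apply_moves(
  plan=[
    [255,[0,0,-0.2],0],
    [255,[0,0,-0.3],0],
    [255,[0,0,-0.4],0],
    [255,[0,0,-0.4],0],
    [255,[0,0,-0.4],0],
    [255,[0,0,-0.4],0],
    [255,[0,0,-0.5],0],
    [255,[0,0,-0.6],0],
    [255,[0,0,-0.5],0],
    [255,[0,0,0],0],
  ],
)

```text
time_s: 19.25
tcp_pos: [0.5262, 0.4062, 0.2292]
eef_rot: [179.8, 0.2, 179.9]
contact_force: [0.3, 0.1, -0.7]
gripper_width: 0.0569
```

```bash
python3 - <<'E'
from h import *
t=cap("top"); s=cap("scene"); st=get_state(); print(st["tcp_pos"],st["gripper_width"],st["contact_force"])
crop(t,(150,150,260,230),6,"e_t.png"); crop(s,(150,210,260,340),5,"e_s.png")
E
```

```text
[0.52503887 0.40526486 0.22596218] 0.057379890529919174 [ 0.67033916 -0.42088625 -1.73313981]
```

View pics/e_t.png

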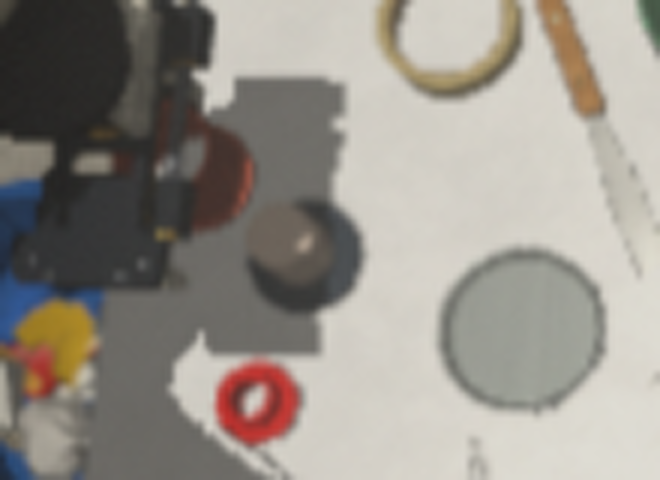

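View pics/e_s.png

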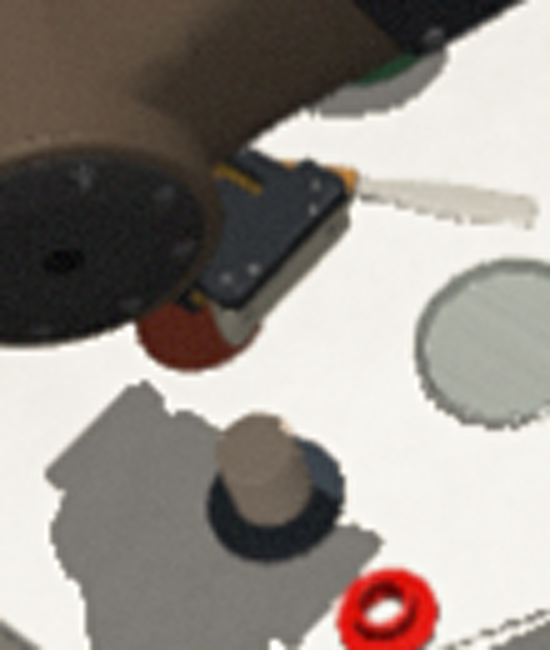

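```bash
python3 - <<'E'
from h import *
t=cap("top"); s=cap("scene")
for n,c,near,th in (("top",t,(403,196),130),("scene",s,(350,143),110)):
    b,st,ce=blob(c["frame"].max(2)<th,near)
    ct=max(cv2.findContours(b.astype(np.uint8),cv2.RETR_EXTERNAL,cv2.CHAIN_APPROX_NONE)[0],key=len)[:,0,:].astype(float)
    print(st,ce)
    e=cv2.fitEllipse(cv2.convexHull(ct.astype(np.int32))); print(e)
    for zz,sel in ((.008,lambda d:d[1]>3),(.010,lambda d:abs(d[0])>5 and d[1]>-5),(.010,lambda d:True)):
        q=[p+.5*(p-ce)/np.linalg.norm(p-ce) for p in ct if sel(p-ce)]
        P=[ray(c,p,zz) for p in q]; print(n,zz,len(q),fitcirc(P,.039,.0007),fitcirc(P,None,.0007))
crop(s,(330,120,370,160),12,"f_s.png");crop(t,(385,178,421,214),12,"f_t.png")
E
```

```text
[394 187  19  19 289] [403.19723183 196.1799308 ]
((403.2247619628906, 196.20721435546875), (18.31256675720215, 19.411794662475586), 119.84366607666016)
top 0.008 20 (array([ 0.53112083, -0.40296546]), np.float64(0.0009768159739406185)) (array([ 0.53196391, -0.40290966,  0.03971876]), np.float64(0.0009677018282145972))
top 0.01 26 (array([ 0.5297717, -0.401756 ]), np.float64(0.001170219201921208)) (array([ 0.52949806, -0.40168378,  0.03849061]), np.float64(0.0010635309932779558))
top 0.01 53 (array([ 0.53056882, -0.40190949]), np.float64(0.0011572583976018885)) (array([ 0.53055268, -0.40179425,  0.03869859]), np.float64(0.0011069572505858591))
[   77     0   563   332 68666] [371.90679521 159.40855736]
((380.9160461425781, 171.05670166015625), (345.3453369140625, 662.4691162109375), 75.42450714111328)
scene 0.008 1358 (array([0.38046585, 0.00085618]), np.float64(0.454960182194953)) (array([0.49249973, 0.18016368, 0.4815293 ]), np.float64(0.18224288933819888))
scene 0.01 1364 (array([0.43471704, 0.01534203]), np.float64(0.4590185244885812)) (array([0.50841253, 0.13361267, 0.47747311]), np.float64(0.1838983810716395))
scene 0.01 3498 (array([ 0.35322249, -0.63963527]), np.float64(0.9025226390127336)) (array([ 0.67632912, -0.8931593 ,  0.98143643]), np.float64(0.31088984045836315))
```

View pics/f_s.png

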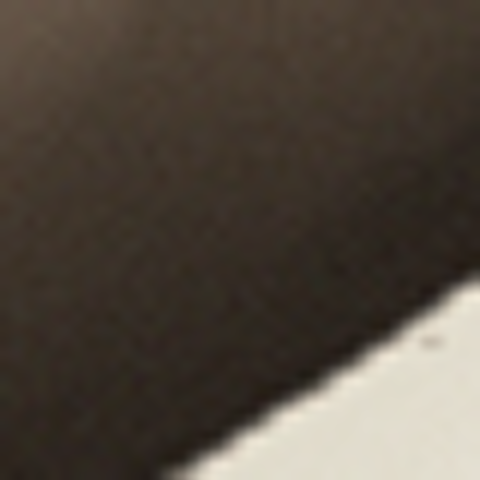

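View pics/f_t.png

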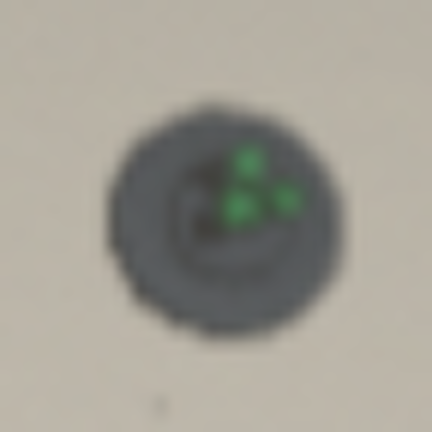

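```bash
python3 - <<'E'
from h import *
s=cap("scene"); s=dict(s); s["frame"]=cv2.imread("pics/scene0.png")
b,st,ce=blob(s["frame"].max(2)<120,(350,143)); ce=np.array((350.5,143.5))
ct=max(cv2.findContours(b.astype(np.uint8),cv2.RETR_EXTERNAL,cv2.CHAIN_APPROX_NONE)[0],key=len)[:,0,:].astype(float); print(st)
for zz,sel in ((.008,lambda d:d[1]>1),(.010,lambda d:abs(d[0])>6 and d[1]>-6)):
    q=[p+.5*(p-ce)/np.linalg.norm(p-ce) for p in ct if sel(p-ce)]
    P=[ray(s,p,zz) for p in q]; print(zz,len(q),fitcirc(P,.039,.0007),fitcirc(P,None,.0007))
E
```

```text
[341 133  20  18 252]
0.008 22 (array([ 0.52980584, -0.3976065 ]), np.float64(0.0013905712688963485)) (array([ 0.52834464, -0.39459501,  0.03615243]), np.float64(0.0010709096354221267))
0.01 25 (array([ 0.52937166, -0.3977212 ]), np.float64(0.001769981731468538)) (array([ 0.52924079, -0.39791544,  0.03858118]), np.float64(0.0017492746962236188))
```

>>> apply_moves(
  plan=[
    [255,[0,0,-0.5],0],
    [255,[-0.1,-0.5,-0.5],0],
    [255,[0,-0.9,0],0],
    [255,[0,-0.9,0],0],
    [255,[0,-0.9,0],0],
    [255,[0,-0.9,0],0],
    [255,[0,-0.9,0],0],
    [255,[0,-0.9,0],0],
    [255,[0,-0.9,0],0],
    [255,[0,-0.9,0],0],
    [255,[0,-0.9,0],0],
    [255,[0,-0.9,0],0],
  ],
)

```text
time_s: 21.0
tcp_pos: [0.5287, -0.0711, 0.275]
eef_rot: [-180.0, -0.1, 179.9]
contact_force: [0.3, -0.1, -0.6]
gripper_width: 0.0569
```

>>> apply_moves(
  plan=[
    [255,[0,-0.9,0],0],
    [255,[0,-0.9,0],0],
    [255,[0,-0.9,0],0],
    [255,[0,-0.9,0],0],
    [255,[0,-0.9,0],0],
    [255,[0,-0.9,0],0],
    [255,[0,-0.7,0],0],
    [255,[0,-0.4,0],0],
    [255,[0,0,0],0],
    [255,[0,0,0],0],
  ],
)

```text
time_s: 22.25
tcp_pos: [0.5283, -0.394, 0.2753]
eef_rot: [180.0, -0.0, 179.9]
contact_force: [-0.3, -1.0, -0.1]
gripper_width: 0.057
```

```bash
python3 - <<'E'
from h import *
t=cap("top"); s=cap("scene"); st=get_state(); print(st["tcp_pos"],st["eef_rot"],st["gripper_width"],st["contact_force"])
crop(t,(350,130,470,230),6,"g_t.png"); crop(s,(300,60,400,170),5,"g_s.png")
E
```

```text
[ 0.52855968 -0.39369871  0.27576364] [1.79996708e+02 1.42688527e-02 1.79913669e+02] 0.05692533175429485 [-0.05787275 -0.64836287 -0.35826198]
```

View pics/g_t.png

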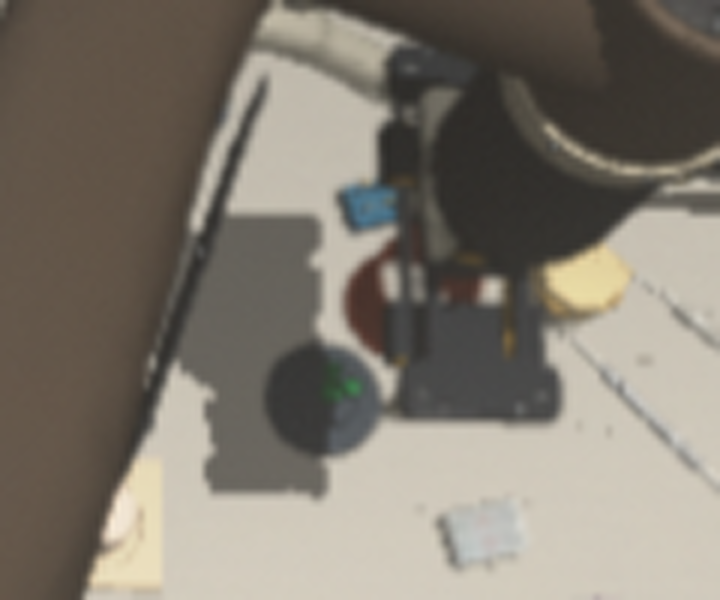

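View pics/g_s.png

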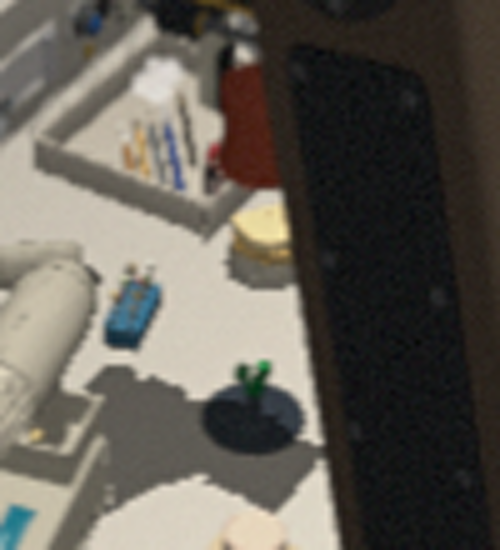

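>>> apply_moves(
  plan=[
    [255,[-0.03,-0.12,0.5],0],
    [255,[0,0,0.6],0],
    [255,[0,0,0.6],0],
    [255,[0,0,0.6],0],
    [255,[0,0,0.5],0],
    [255,[0,0,0.4],0],
    [255,[0,0,0],0],
    [255,[0,0,0],0],
  ],
)

```text
time_s: 23.35
tcp_pos: [0.5306, -0.4005, 0.1168]
eef_rot: [-180.0, 0.1, 179.9]
contact_force: [-0.7, -0.4, -0.2]
gripper_width: 0.0571
```

```bash
python3 - <<'E'
from h import *
t=cap("top"); s=cap("scene"); st=get_state(); print(st["tcp_pos"],st["eef_rot"],st["gripper_width"],st["contact_force"])
crop(t,(370,160,440,230),9,"h_t.png"); crop(s,(315,90,375,170),7,"h_s.png")
p=st["tcp_pos"]; print(proj(t,p-[0,0,.0327]),proj(s,p-[0,0,.0327]))
E
```

```text
[ 0.53064606 -0.40072133  0.11703423] [-1.79944578e+02  1.10659259e-01  1.79886804e+02] 0.05671186975195402 [-1.10826064 -0.08814962  0.38451133]
[407.26447301 191.39813983] [350.89201063 127.00496718]
```

View pics/h_t.png

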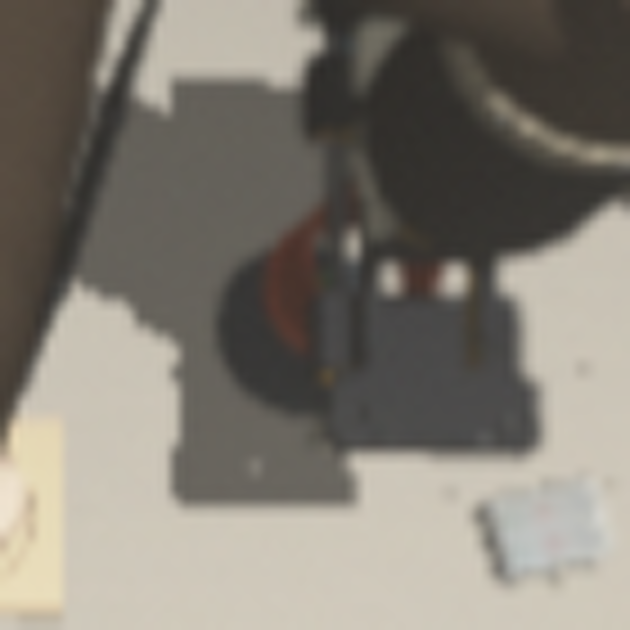

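View pics/h_s.png

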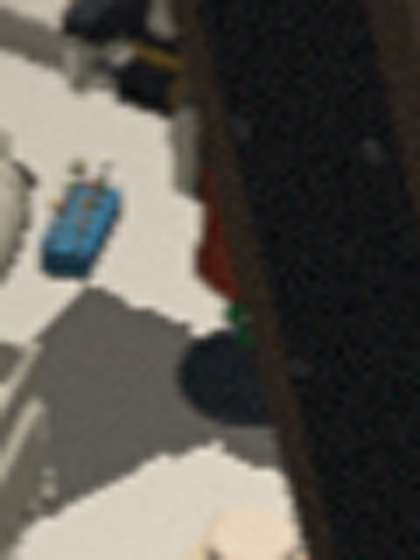

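```bash
python3 - <<'E'
from h import *
t=cap("top"); s=cap("scene"); st=get_state(); p=st["tcp_pos"]
for n,c,near in (("t",t,(401,192)),("s",s,(345,125))):
    hsv=cv2.cvtColor(c["frame"],cv2.COLOR_BGR2HSV).astype(int); f=c["frame"].astype(int)
    m=(f[...,2]-f[...,0]>22)&(f[...,2]-f[...,1]>20)
    b,sx,ce=blob(m,near); print(n,sx,ce)
    for v in range(sx[1],sx[1]+sx[3]):
        u=np.where(b[v])[0]
        if len(u): print(v,u.min(),u.max(),end="; ")
    print()
    for zc in (p[2]-.0327,p[2]-.0267):
        E=np.array([proj(c,[p[0]+.033*np.cos(a),p[1]+.033*np.sin(a),zc]) for a in np.linspace(0,6.28,200)])
        print("pred left",E[E[:,0].argmin()],"bottom",E[E[:,1].argmax()])
        if n=="s":
            for v in range(124,134): 
                q=E[abs(E[:,1]-v)<.4]; print(v,q[:,0].min().round(1) if len(q) else None,end=" ")
E
```

```text
t [400 184   6  14  43] [402.         190.41860465]
184 405 405; 185 403 404; 186 402 404; 187 401 404; 188 400 404; 189 400 404; 190 400 404; 191 400 404; 192 400 401; 193 400 402; 194 400 402; 195 400 402; 196 401 403; 197 402 403; 
pred left [398.48708094 191.05832899] bottom [407.61109883 200.05420317]
pred left [398.82222611 190.66023062] bottom [407.98689116 199.69249099]
s [343 114   7  19  62] [345.30645161 125.24193548]
114 344 344; 115 344 344; 116 344 344; 117 344 345; 118 344 345; 119 344 345; 120 344 345; 121 344 346; 122 344 346; 123 344 346; 124 344 346; 125 343 347; 126 343 347; 127 343 347; 128 343 348; 129 343 348; 130 344 348; 131 345 348; 132 347 349; 
pred left [341.7976816  126.99537733] bottom [351.09947941 133.07940039]
124 342.8 125 342.2 126 341.9 127 341.8 128 341.9 129 342.2 130 342.8 131 343.7 132 345.1 133 347.7 pred left [341.82500427 125.70586018] bottom [351.15183116 131.78717023]
124 342.1 125 341.8 126 341.8 127 341.9 128 342.4 129 343.1 130 344.1 131 345.9 132 349.1 133 None
```

>>> apply_moves(
  plan=[
    [255,[0,0.05,0],0],
    [255,[0,0,0.2],0],
    [255,[0,0,0.3],0],
    [255,[0,0,0.3],0],
    [255,[0,0,0.2],0],
    [255,[0,0,0],0],
    [255,[0,0,0],0],
  ],
)

```text
time_s: 24.42
tcp_pos: [0.5301, -0.3983, 0.0658]
eef_rot: [-180.0, 0.0, 179.9]
contact_force: [0.4, -0.5, -0.6]
gripper_width: 0.0568
```

```bash
python3 - <<'E'
from h import *
t=cap("top"); s=cap("scene"); st=get_state(); print(st["tcp_pos"],st["eef_rot"],st["gripper_width"],st["contact_force"])
a=cv2.resize(t["frame"][170:220,380:430],None,fx=8,fy=8,interpolation=2);b=cv2.resize(s["frame"][115:165,325:375],None,fx=8,fy=8,interpolation=2)
cv2.imwrite("pics/i.png",np.hstack([a,b]))
E
```

```text
[ 0.53024346 -0.39833018  0.06615992] [-1.79972163e+02  5.30007535e-02  1.79861544e+02] 0.05695445686392704 [ 1.03071286 -0.0338974  -0.43783003]
```

View pics/i.png

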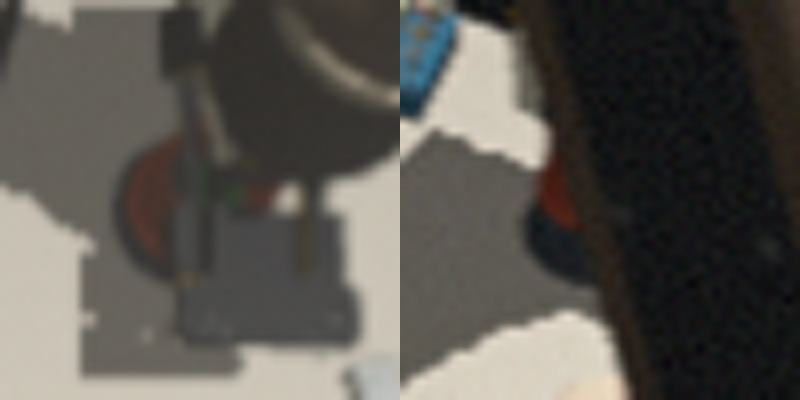

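```bash
python3 - <<'E'
from h import *
t=cap("top"); s=cap("scene"); p=get_state()["tcp_pos"]
f=t["frame"].astype(int)
for v in (193,194,195,196,197,198,199): print(v,[tuple(x) for x in f[v,391:403]])
nb=np.array([.530,-.3998])
def left(c,xy,rad,z):
    E=np.array([proj(c,[xy[0]+rad*np.cos(a),xy[1]+rad*np.sin(a),z]) for a in np.linspace(0,6.28,400)]); return E[E[:,0].argmin()]
print("base left",left(t,nb,.039,.010)," collar left if at nb",left(t,nb,.033,p[2]-.0267),left(t,nb,.033,p[2]-.0327), "if at tcp",left(t,p[:2],.033,p[2]-.0267))
f=s["frame"].astype(int)
for v in (138,140,142,144,146): print(v,[tuple(x) for x in f[v,338:350]])
print("base left",left(s,nb,.039,.010)," collar left if at nb",left(s,nb,.033,p[2]-.0267),left(s,nb,.033,p[2]-.0327))
E
```

```text
193 [(np.int64(91), np.int64(97), np.int64(101)), (np.int64(91), np.int64(98), np.int64(101)), (np.int64(87), np.int64(94), np.int64(97)), (np.int64(73), np.int64(78), np.int64(80)), (np.int64(53), np.int64(56), np.int64(64)), (np.int64(46), np.int64(53), np.int64(75)), (np.int64(45), np.int64(51), np.int64(76)), (np.int64(45), np.int64(52), np.int64(72)), (np.int64(46), np.int64(52), np.int64(72)), (np.int64(46), np.int64(53), np.int64(74)), (np.int64(49), np.int64(54), np.int64(72)), (np.int64(54), np.int64(57), np.int64(60))]
194 [(np.int64(91), np.int64(98), np.int64(101)), (np.int64(91), np.int64(99), np.int64(102)), (np.int64(86), np.int64(92), np.int64(95)), (np.int64(67), np.int64(71), np.int64(73)), (np.int64(54), np.int64(57), np.int64(64)), (np.int64(45), np.int64(53), np.int64(77)), (np.int64(46), np.int64(52), np.int64(75)), (np.int64(44), np.int64(51), np.int64(71)), (np.int64(45), np.int64(52), np.int64(71)), (np.int64(45), np.int64(52), np.int64(74)), (np.int64(50), np.int64(56), np.int64(78)), (np.int64(55), np.int64(58), np.int64(66))]
195 [(np.int64(90), np.int64(9
[... 4881 characters left out ...]
4(40)), (np.int64(21), np.int64(32), np.int64(37))]
146 [(np.int64(86), np.int64(91), np.int64(95)), (np.int64(83), np.int64(89), np.int64(94)), (np.int64(71), np.int64(77), np.int64(79)), (np.int64(48), np.int64(51), np.int64(51)), (np.int64(36), np.int64(33), np.int64(32)), (np.int64(34), np.int64(33), np.int64(28)), (np.int64(33), np.int64(31), np.int64(28)), (np.int64(32), np.int64(27), np.int64(23)), (np.int64(34), np.int64(29), np.int64(29)), (np.int64(34), np.int64(31), np.int64(33)), (np.int64(31), np.int64(33), np.int64(38)), (np.int64(32), np.int64(36), np.int64(45))]
base left [339.81576204 142.63377441]  collar left if at nb [341.55673146 136.5364351 ] [341.53044332 137.77199793]
```

>>> apply_moves(
  plan=[
    [255,[0,-0.03,0],0],
    [255,[0,0,0.1],0],
    [255,[0,0,0.1],0],
    [255,[0,0,0.1],0],
    [255,[0,0,0.06],0],
    [255,[0,0,0],0],
    [255,[0,0,0],0],
  ],
)

```text
time_s: 25.5
tcp_pos: [0.5299, -0.3997, 0.0476]
eef_rot: [-180.0, 0.0, 179.9]
contact_force: [0.8, -0.3, -0.5]
gripper_width: 0.0569
```

>>> apply_moves(
  plan=[
    [255,[0,0,0.06],0],
    [255,[0,0,0.03],0],
    [255,[0,0,0],0],
    [255,[0,0,0],0],
  ],
)

```text
time_s: 26.0
tcp_pos: [0.53, -0.3997, 0.0432]
eef_rot: [-180.0, 0.0, 179.9]
contact_force: [0.2, -0.3, -0.6]
gripper_width: 0.0568
```

>>> apply_moves(
  plan=[
    [255,[0,0,0.02],0],
    [255,[0,0,0],0],
    [255,[0,0,0],0],
  ],
)

```text
time_s: 26.38
tcp_pos: [0.5303, -0.3999, 0.0423]
eef_rot: [-180.0, 0.1, 179.9]
contact_force: [1.6, -1.8, -0.1]
gripper_width: 0.057
```

>>> apply_moves(
  plan=[
    [255,[0,0,0.02],0],
    [255,[0,0,0],0],
    [255,[0,0,0],0],
  ],
)

```text
time_s: 26.75
tcp_pos: [0.5304, -0.3999, 0.0413]
eef_rot: [-180.0, 0.1, 179.9]
contact_force: [1.8, -3.4, 1.4]
gripper_width: 0.0567
```

>>> apply_moves(
  plan=[
    [255,[0,-0.02,0],0],
    [255,[0,0,0],0],
    [0,[0,0,0],0],
    [0,[0,0,0],0],
    [0,[0,0,0],0],
    [0,[0,0,0],0],
    [0,[0,0,0],0],
  ],
)

```text
time_s: 27.62
tcp_pos: [0.5297, -0.4006, 0.041]
eef_rot: [180.0, -0.0, 179.9]
contact_force: [0.1, -0.5, 0.7]
gripper_width: 0.0877
```

>>> apply_moves(
  plan=[
    [0,[0,0,-0.4],0],
    [0,[0,0,-0.8],0],
    [0,[0,0,-0.9],0],
    [0,[0,0,-0.9],0],
    [0,[0,0,-0.9],0],
    [0,[0,0,-0.8],0],
    [0,[0,0.9,0],0],
    [0,[0,0.9,0],0],
    [0,[0,0.9,0],0],
    [0,[0,0.9,0],0],
    [0,[0,0.9,0],0],
    [0,[0,0.9,0],0],
  ],
)

```text
time_s: 29.12
tcp_pos: [0.5302, -0.1292, 0.2763]
eef_rot: [180.0, 0.0, 179.9]
contact_force: [-0.1, 0.0, -0.2]
gripper_width: 0.0875
```

```bash
python3 - <<'E'
from h import *
t=cap("top"); s=cap("scene"); st=get_state(); print(st["tcp_pos"])
a=cv2.resize(t["frame"][175:215,385:425],None,fx=10,fy=10,interpolation=2);b=cv2.resize(s["frame"][120:160,330:370],None,fx=10,fy=10,interpolation=2)
cv2.imwrite("pics/j.png",np.hstack([a,b]))
E
```

```text
[ 0.53040649 -0.12746238  0.2764916 ]
```

View pics/j.png

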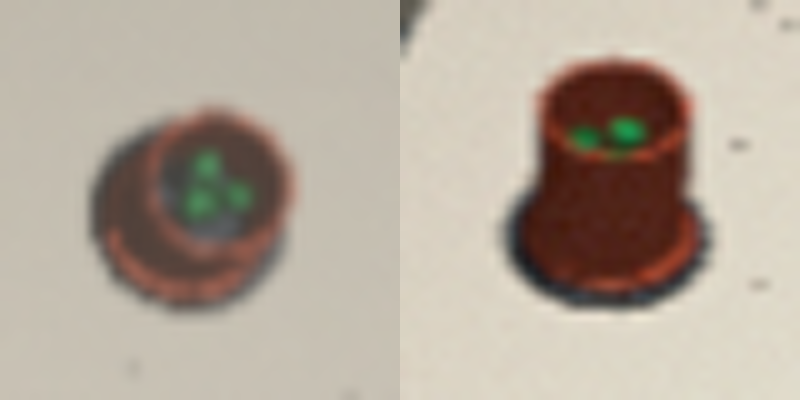

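>>> apply_moves(
  plan=[
    [0,[0.1,0.9,0],0],
    [0,[0,0.9,0],0],
    [0,[0,0.9,0],0],
    [0,[0,0.9,0],0],
    [0,[0,0.9,0],0],
    [0,[0,0.9,0],0],
    [0,[0,0.9,0],0],
    [0,[0,0.9,0],0],
    [0,[0,0.9,0],0],
    [0,[0,0.9,0],0],
    [0,[0,0.9,0],0],
    [0,[0,0.75,0],0],
  ],
)

```text
time_s: 30.72
tcp_pos: [0.5269, 0.4032, 0.2759]
eef_rot: [-180.0, -0.0, 179.9]
contact_force: [-0.6, 0.2, 0.3]
gripper_width: 0.0876
```

>>> apply_moves(
  plan=[
    [0,[0,0,0],0],
    [0,[0,0,0.8],0],
    [0,[0,0,0.8],0],
    [0,[0,0,0.8],0],
    [0,[0,0,0],0],
    [0,[0,0,0],0],
  ],
)

```text
time_s: 31.48
tcp_pos: [0.5279, 0.4019, 0.1579]
eef_rot: [179.9, 0.1, 179.9]
contact_force: [0.7, 1.0, 1.3]
gripper_width: 0.0877
```

```bash
python3 - <<'E'
from h import *
t=cap("top"); s=cap("scene"); st=get_state(); print(st["tcp_pos"])
a=cv2.resize(t["frame"][170:220,175:225],None,fx=8,fy=8,interpolation=2);b=cv2.resize(s["frame"][280:330,180:230],None,fx=8,fy=8,interpolation=2)
cv2.imwrite("pics/k.png",np.hstack([a,b]))
E
```

```text
[0.52788452 0.40253018 0.15850331]
```

View pics/k.png

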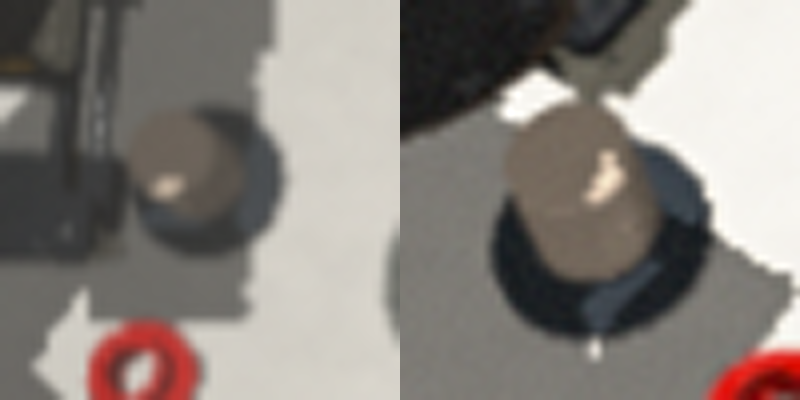

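>>> apply_moves(
  plan=[
    [0,[0.05,0.04,0.5],0],
    [0,[0,0,0.5],0],
    [0,[0,0,0.5],0],
    [0,[0,0,0.5],0],
    [0,[0,0,0.35],0],
    [0,[0,0,0.17],0],
    [0,[0,0,0],0],
    [0,[0,0,0],0],
  ],
)

```text
time_s: 32.58
tcp_pos: [0.5249, 0.4044, 0.0311]
eef_rot: [179.9, 0.1, 179.9]
contact_force: [-1.0, -0.1, 0.1]
gripper_width: 0.0875
```

>>> apply_moves(
  plan=[
    [255,[0,0,0],0],
    [255,[0,0,0],0],
    [255,[0,0,0],0],
    [255,[0,0,0],0],
    [255,[0,0,0],0],
    [255,[0,0,0],0],
    [255,[0,0,0],0],
  ],
  squeeze=20,
)

```text
time_s: 33.45
tcp_pos: [0.5249, 0.4042, 0.0304]
eef_rot: [180.0, 0.0, 179.9]
contact_force: [3.1, 0.2, 0.8]
gripper_width: 0.0435
```

>>> apply_moves(
  plan=[
    [255,[0,0,-0.1],0],
    [255,[0,0,-0.2],0],
    [255,[0,0,-0.2],0],
    [255,[0,0,-0.3],0],
    [255,[0,0,-0.4],0],
    [255,[0,0,-0.6],0],
    [255,[0,0,-0.7],0],
    [255,[0,0,-0.7],0],
    [255,[0,0,-0.6],0],
    [255,[0,0,0],0],
    [255,[0,0,0],0],
  ],
)

```text
time_s: 34.83
tcp_pos: [0.5239, 0.4036, 0.2201]
eef_rot: [180.0, -0.0, 179.8]
contact_force: [-0.2, -0.4, -1.0]
gripper_width: 0.0436
```

```bash
python3 - <<'E'
from h import *
t=cap("top"); s=cap("scene"); st=get_state(); print(st["tcp_pos"],st["contact_force"],st["gripper_width"])
a=cv2.resize(t["frame"][150:220,165:235],None,fx=5.7,fy=5.7,interpolation=2);b=cv2.resize(s["frame"][265:335,160:230],None,fx=5.7,fy=5.7,interpolation=2)
cv2.imwrite("pics/l.png",np.hstack([a,b]))
for n,c,near,th in (("top",t,(201,196),110),("scene",s,(204,311),75)):
    try:
        (x,e),q,ce=circ(c,c["frame"].max(2)<th,near,.007); print(n,x,e,q)
    except Exception as ex: print(ex)
# tray wells: original scene picture
E
```

```text
[0.52382004 0.40341249 0.21909657] [-0.76461218  0.0237485  -1.04346302] 0.043087030002029784
top [ 0.67114999 -0.2637825   0.88916352] 0.4141859286517189 [    0     0   640   400 94308]
scene [0.52276422 0.40839479 0.03702978] 0.003737372293094846 [192 299  27  24 454]
```

View pics/l.png

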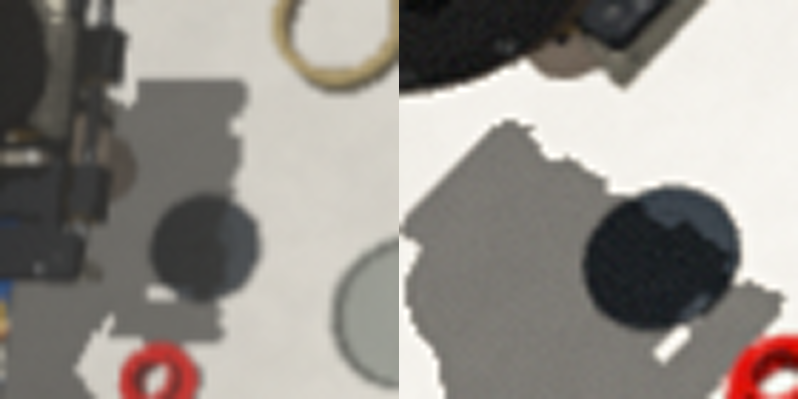

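```bash
python3 - <<'E'
from h import *
t=cap("top"); s=cap("scene")
print(ray(t,(343.8,215.6),.011),ray(s,(337.6,190.2),.011))
a=cv2.resize(t["frame"][195:235,325:385],None,fx=6.6,fy=6.6,interpolation=2);b=cv2.resize(cv2.imread("pics/scene0.png")[160:210,315:375],None,fx=6.6,fy=6.6,interpolation=2)
a=cv2.copyMakeBorder(a,0,b.shape[0]-a.shape[0],0,0,0)
cv2.imwrite("pics/m.png",np.hstack([a,b]))
E
```

```text
[ 0.44612822 -0.16798542  0.011     ] [ 0.44473387 -0.1693075   0.011     ]
```

View pics/m.png

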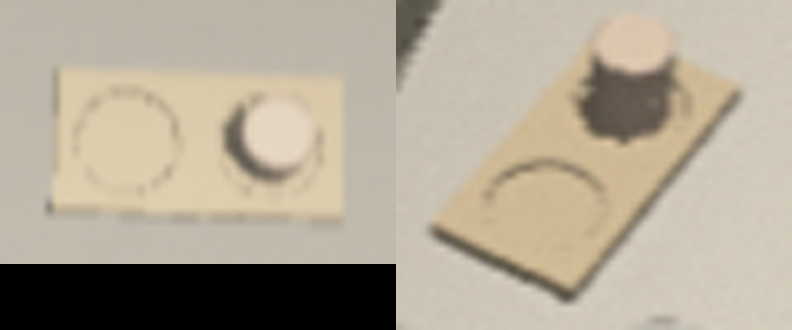

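>>> apply_moves(
  plan=[
    [255,[0.13,-0.95,0],0],
    [255,[0.13,-0.95,0],0],
    [255,[0.13,-0.95,0],0],
    [255,[0.13,-0.95,0],0],
    [255,[0.13,-0.95,0],0],
    [255,[0.13,-0.95,0],0],
    [255,[0.13,-0.95,0],0],
    [255,[0.13,-0.95,0],0],
    [255,[0.13,-0.95,0],0],
    [255,[0.13,-0.95,0],0],
    [255,[0.13,-0.95,0],0],
    [255,[0.13,-0.95,0],0],
  ],
)

```text
time_s: 36.52
tcp_pos: [0.4443, -0.1674, 0.2199]
eef_rot: [-180.0, -0.0, 179.9]
contact_force: [0.7, -0.3, -1.1]
gripper_width: 0.0437
```

>>> apply_moves(
  plan=[
    [255,[0,0,0],0],
    [255,[0,0,0],0],
    [255,[0,0,0.6],0],
    [255,[0,0,0.6],0],
    [255,[0,0,0.6],0],
    [255,[0,0,0.6],0],
    [255,[0,0,0.2],0],
    [255,[0,0,0],0],
    [255,[0,0,0],0],
  ],
)

```text
time_s: 37.65
tcp_pos: [0.4459, -0.1657, 0.0911]
eef_rot: [-180.0, 0.1, 179.9]
contact_force: [1.0, 0.1, -0.9]
gripper_width: 0.0433
```

```bash
python3 - <<'E'
from h import *
t=cap("top"); s=cap("scene"); st=get_state(); print(st["tcp_pos"],st["eef_rot"],st["contact_force"],st["gripper_width"])
a=cv2.resize(t["frame"][185:245,320:380],None,fx=6.6,fy=6.6,interpolation=2);b=cv2.resize(s["frame"][150:210,310:370],None,fx=6.6,fy=6.6,interpolation=2)
cv2.imwrite("pics/n.png",np.hstack([a,b]))
E
```

```text
[ 0.44575894 -0.16580101  0.09113859] [1.79999768e+02 1.18671282e-01 1.79872196e+02] [ 0.38253215 -0.15626804 -1.28548347] 0.043049943819199125
```

View pics/n.png

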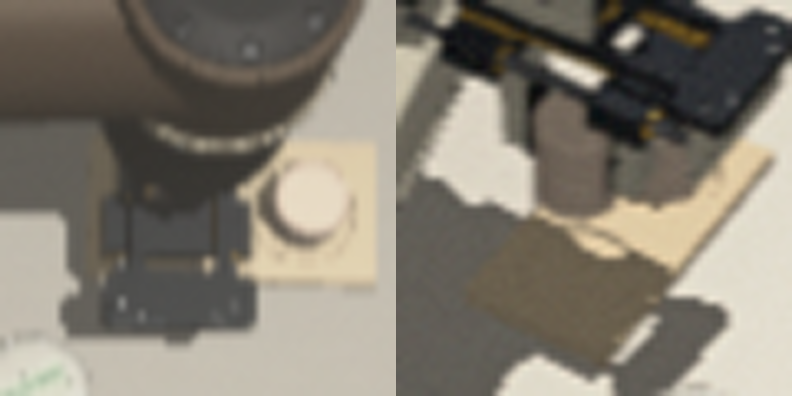

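>>> apply_moves(
  plan=[
    [255,[0,-0.04,0.3],0],
    [255,[0,0,0.3],0],
    [255,[0,0,0.3],0],
    [255,[0,0,0.2],0],
    [255,[0,0,0.08],0],
    [255,[0,0,0],0],
    [255,[0,0,0],0],
  ],
)

```text
time_s: 38.62
tcp_pos: [0.4453, -0.1679, 0.0315]
eef_rot: [-180.0, 0.0, 179.9]
contact_force: [-0.2, 0.2, -0.9]
gripper_width: 0.0436
```

>>> apply_moves(
  plan=[
    [255,[0,0,0.05],0],
    [255,[0,0,0.03],0],
    [255,[0,0,0],0],
    [255,[0,0,0],0],
  ],
)

```text
time_s: 39.12
tcp_pos: [0.445, -0.1679, 0.0271]
eef_rot: [-180.0, 0.0, 179.9]
contact_force: [0.1, 0.2, -1.2]
gripper_width: 0.0433
```

```bash
python3 - <<'E'
from h import *
t=cap("top"); s=cap("scene"); st=get_state(); print(st["tcp_pos"],st["contact_force"],st["gripper_width"])
crop(s,(310,150,370,210),10,"o.png")
E
```

```text
[ 0.44495974 -0.16790825  0.02708791] [-0.33753897 -0.0036996  -2.00723996] 0.043502837610552916
```

View pics/o.png

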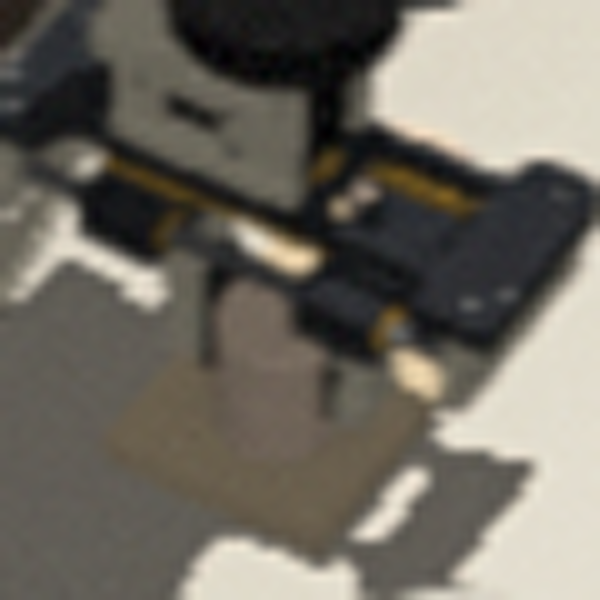

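>>> apply_moves(
  plan=[
    [255,[0,0,0.02],0],
    [255,[0,0,0],0],
    [255,[0,0,0],0],
  ],
)

```text
time_s: 39.6
tcp_pos: [0.4451, -0.1679, 0.0263]
eef_rot: [-180.0, 0.0, 179.9]
contact_force: [-0.6, -0.4, 4.0]
gripper_width: 0.0435
```

>>> apply_moves(
  plan=[
    [0,[0,0,0],0],
    [0,[0,0,0],0],
    [0,[0,0,0],0],
    [0,[0,0,0],0],
    [0,[0,0,0],0],
    [0,[0,0,-0.4],0],
    [0,[0,0,-0.8],0],
    [0,[0,0,-0.9],0],
    [0,[0,0,-0.9],0],
    [0,[0,0,-0.9],0],
    [0,[0,0,0],0],
  ],
)

```text
time_s: 40.98
tcp_pos: [0.4469, -0.1682, 0.2248]
eef_rot: [-180.0, 0.4, 179.9]
contact_force: [0.2, 0.1, -0.1]
gripper_width: 0.0876
```

>>> apply_moves(
  plan=[
    [0,[-0.13,0.95,0],0],
    [0,[-0.13,0.95,0],0],
    [0,[-0.13,0.95,0],0],
    [0,[-0.13,0.95,0],0],
    [0,[-0.13,0.95,0],0],
    [0,[-0.13,0.95,0],0],
    [0,[-0.13,0.95,0],0],
    [0,[-0.13,0.95,0],0],
    [0,[-0.13,0.8,0],0],
    [0,[0,0,0],0],
    [0,[0,0,0],0],
  ],
)

```text
time_s: 42.35
tcp_pos: [0.5039, 0.2516, 0.22]
eef_rot: [-179.9, -0.1, 179.9]
contact_force: [0.1, -0.2, 0.1]
gripper_width: 0.0875
```

```bash
python3 - <<'E'
from h import *
t=cap("top"); s=cap("scene"); st=get_state(); print(st["tcp_pos"],st["contact_force"],st["gripper_width"])
a=cv2.resize(t["frame"][190:240,325:385],None,fx=6.5,fy=6.5,interpolation=2);b=cv2.resize(s["frame"][155:205,315:375],None,fx=6.5,fy=6.5,interpolation=2)
c=cv2.resize(t["frame"][170:220,180:240],None,fx=6.5,fy=6.5,interpolation=2);d=cv2.resize(s["frame"][285:335,170:230],None,fx=6.5,fy=6.5,interpolation=2)
cv2.imwrite("pics/p.png",cv2.resize(np.vstack([np.hstack([a,b]),np.hstack([c,d])]),(700,583)))
E
```

```text
[0.50419232 0.25106649 0.22074292] [-0.15051758  0.03419706  0.25694713] 0.08732495980946363
```

View pics/p.png

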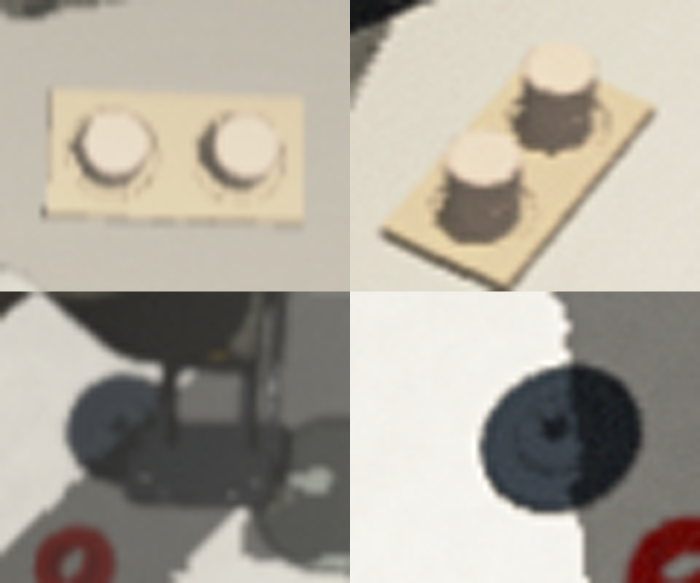

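```bash
python3 - <<'E'
from h import *
t=cap("top"); s=cap("scene")
f=s["frame"].astype(int)
m=(s["frame"].max(2)<95)&(f[...,0]>f[...,2]+3)
m=cv2.morphologyEx(m.astype(np.uint8),cv2.MORPH_CLOSE,np.ones((3,3)))
print(circ(s,m,(206,310),.007,.039))
b,st,ce=blob(m,(206,310)); 
ct=max(cv2.findContours(b.astype(np.uint8),cv2.RETR_EXTERNAL,cv2.CHAIN_APPROX_NONE)[0],key=len)
print(cv2.fitEllipse(cv2.convexHull(ct)))
E
```

```text
((array([0.52313282, 0.40551232]), np.float64(0.0021080822359767553)), array([193, 298,  26,  24, 492], dtype=int32), array([205.60569106, 309.73577236]))
((205.67286682128906, 309.7891540527344), (22.920835494995117, 26.996362686157227), 60.394439697265625)
```

>>> apply_moves(
  plan=[
    [0,[-0.1,0.8,0],0],
    [0,[-0.1,0.8,0],0],
    [0,[-0.1,0.8,0],0],
    [0,[-0.1,0.66,0],0],
    [0,[0,0,0.8],0],
    [0,[0,0,0.8],0],
    [0,[0,0,0.8],0],
    [0,[0,0,0.6],0],
    [0,[0,0,0.3],0],
    [0,[0,0,0],0],
    [0,[0,0,0],0],
  ],
)

```text
time_s: 43.92
tcp_pos: [0.5256, 0.4055, 0.0576]
eef_rot: [179.9, 0.1, 179.9]
contact_force: [0.2, 0.2, 0.7]
gripper_width: 0.0877
```

>>> apply_moves(
  plan=[
    [0,[0.03,-0.02,0.4],0],
    [0,[0,0,0.3],0],
    [0,[0,0,0.13],0],
    [0,[0,0,0],0],
    [0,[0,0,0],0],
  ],
)

```text
time_s: 44.55
tcp_pos: [0.5237, 0.4043, 0.0152]
eef_rot: [180.0, 0.0, 179.9]
contact_force: [-0.1, 1.2, 1.0]
gripper_width: 0.0876
```

>>> apply_moves(
  plan=[
    [255,[0,0,0],0],
    [255,[0,0,0],0],
    [255,[0,0,0],0],
    [255,[0,0,0],0],
    [255,[0,0,0],0],
    [255,[0,0,0],0],
    [255,[0,0,0],0],
    [255,[0,0,0],0],
    [255,[0,0,0],0],
    [255,[0,0,0],0],
  ],
  squeeze=30,
)

```text
time_s: 45.8
tcp_pos: [0.5234, 0.4039, 0.0146]
eef_rot: [180.0, 0.0, 179.9]
contact_force: [0.8, 0.2, -0.7]
gripper_width: 0.0108
```

>>> apply_moves(
  plan=[
    [255,[0,0,-0.1],0],
    [255,[0,0,-0.3],0],
    [255,[0,0,-0.5],0],
    [255,[0,0,-0.5],0],
    [255,[0,0,0],0],
    [255,[0,0,0],0],
  ],
)

```text
time_s: 46.55
tcp_pos: [0.523, 0.4037, 0.0846]
eef_rot: [180.0, -0.0, 179.8]
contact_force: [0.4, 0.6, -1.9]
gripper_width: 0.011
```

```bash
python3 - <<'E'
from h import *
t=cap("top"); s=cap("scene"); st=get_state(); print(st["tcp_pos"],st["contact_force"],st["gripper_width"])
a=cv2.resize(t["frame"][160:220,175:235],None,fx=6.6,fy=6.6,interpolation=2);b=cv2.resize(s["frame"][275:335,175:235],None,fx=6.6,fy=6.6,interpolation=2)
cv2.imwrite("pics/q.png",np.hstack([a,b]))
E
```

```text
[0.52285523 0.40337033 0.08370432] [ 0.22560067  0.74148669 -2.16454062] 0.010786835371670604
```

View pics/q.png

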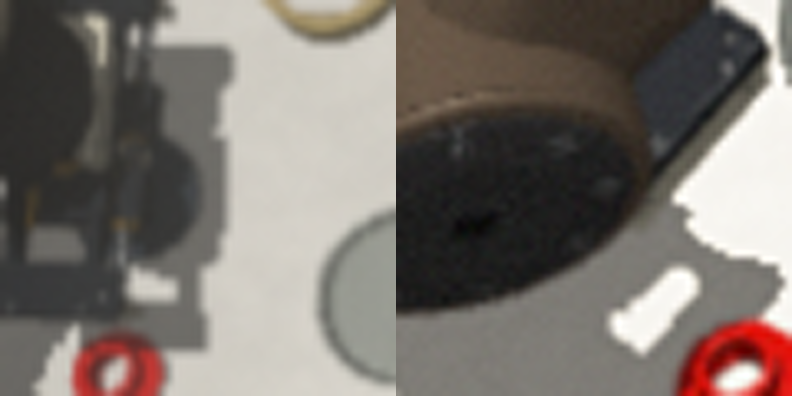

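>>> apply_moves(
  plan=[
    [255,[0.22,-0.74,-0.2],0],
    [255,[0.22,-0.74,0],0],
    [255,[0.22,-0.74,0],0],
    [255,[0.22,-0.74,0],0],
    [255,[0,0,0],0],
    [255,[0,0,0],0],
    [255,[0,0,0.7],0],
    [255,[0,0,0],0],
    [255,[0,0,0],0],
  ],
)

```text
time_s: 47.78
tcp_pos: [0.4794, 0.2567, 0.06]
eef_rot: [-180.0, 0.0, 179.9]
contact_force: [0.2, 0.1, -1.3]
gripper_width: 0.0104
```

```bash
python3 - <<'E'
from h import *
t=cap("top"); s=cap("scene"); st=get_state(); print(st["tcp_pos"],st["contact_force"],st["gripper_width"])
a=cv2.resize(t["frame"][170:230,205:265],None,fx=6.6,fy=6.6,interpolation=2);b=cv2.resize(s["frame"][245:305,220:280],None,fx=6.6,fy=6.6,interpolation=2)
cv2.imwrite("pics/r.png",np.hstack([a,b]))
E
```

```text
[0.47960403 0.25683751 0.06050008] [-1.78721268  0.24939981 -1.3501434 ] 0.011009552798798648
```

View pics/r.png

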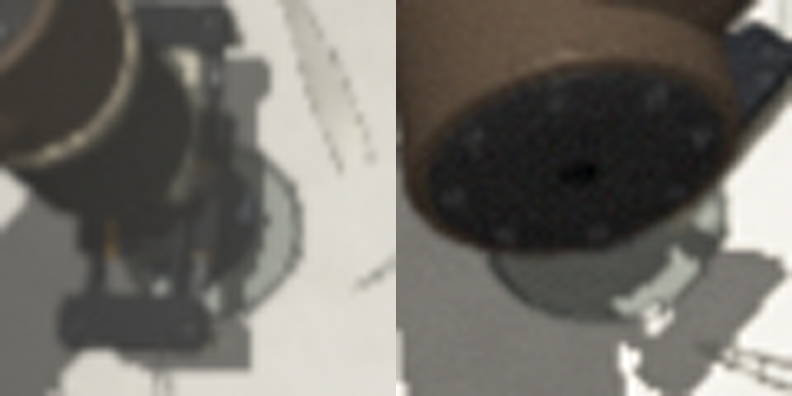

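>>> apply_moves(
  plan=[
    [255,[0,-0.03,0.3],0],
    [255,[0,0,0.3],0],
    [255,[0,0,0.15],0],
    [255,[0,0,0.06],0],
    [255,[0,0,0],0],
    [255,[0,0,0],0],
  ],
)

```text
time_s: 48.62
tcp_pos: [0.4792, 0.2547, 0.0194]
eef_rot: [180.0, 0.0, 179.9]
contact_force: [-0.4, 0.2, -0.6]
gripper_width: 0.011
```

>>> apply_moves(
  plan=[
    [255,[0,0,0.03],0],
    [255,[0,0,0],0],
    [255,[0,0,0],0],
  ],
)

```text
time_s: 49.0
tcp_pos: [0.479, 0.2546, 0.0177]
eef_rot: [180.0, 0.0, 179.9]
contact_force: [-0.2, 1.4, -1.5]
gripper_width: 0.0107
```

>>> apply_moves(
  plan=[
    [255,[0,0,0.01],0],
    [255,[0,0,0],0],
    [0,[0,0,0],0],
    [0,[0,0,0],0],
    [0,[0,0,0],0],
    [0,[0,0,0],0],
    [0,[0,0,0],0],
    [0,[0,0,0],0],
    [0,[0,0,-0.3],0],
    [0,[0,0,-0.8],0],
    [0,[0,0,-0.9],0],
    [0,[0,0,-0.9],0],
  ],
)

```text
time_s: 50.5
tcp_pos: [0.4789, 0.2544, 0.1647]
eef_rot: [180.0, 0.0, 179.9]
contact_force: [1.4, 0.5, -0.4]
gripper_width: 0.0877
```

>>> apply_moves(
  plan=[
    [0,[0,0,-0.6],0],
    [0,[0,-0.8,-0.4],0],
    [0,[0,-0.9,0],0],
    [0,[0,-0.9,0],0],
    [0,[0,-0.6,0],0],
    [0,[0,0,0],0],
    [0,[0,0,0],0],
  ],
)

```text
time_s: 51.38
tcp_pos: [0.4787, 0.0947, 0.2129]
eef_rot: [180.0, 0.1, 179.8]
contact_force: [0.6, -1.0, 0.1]
gripper_width: 0.0875
```

```bash
python3 - <<'E'
from h import *
t=cap("top"); s=cap("scene"); st=get_state(); print(st["tcp_pos"],st["contact_force"],st["gripper_width"],st["time_s"])
cr=lambda c,u,v:cv2.resize(c["frame"][v-20:v+20,u-25:u+25],(250,200),interpolation=2)
cv2.imwrite("pics/fin.png",np.vstack([np.hstack([cr(t,236,205),cr(t,355,216),cr(t,403,196)]),np.hstack([cr(s,251,278),cr(s,345,180),cr(s,350,143)])]))
cv2.imwrite("pics/fs.png",s["frame"])
E
```

```text
[0.47868531 0.09518249 0.21244574] [ 0.7671186   0.71365419 -0.51512617] 0.08725813393076849 51.475
```

View pics/fin.png

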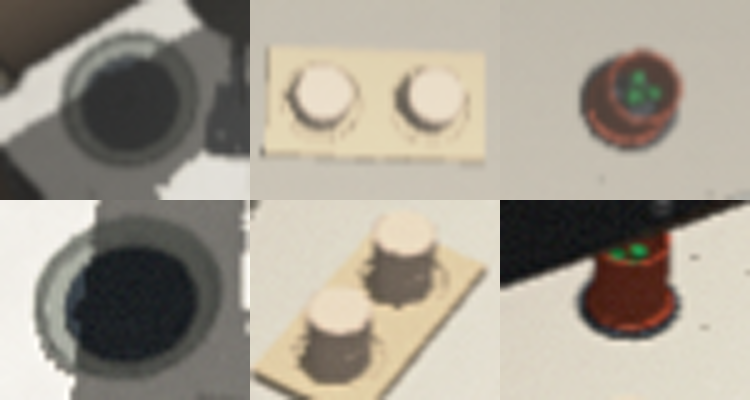

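View pics/fs.png

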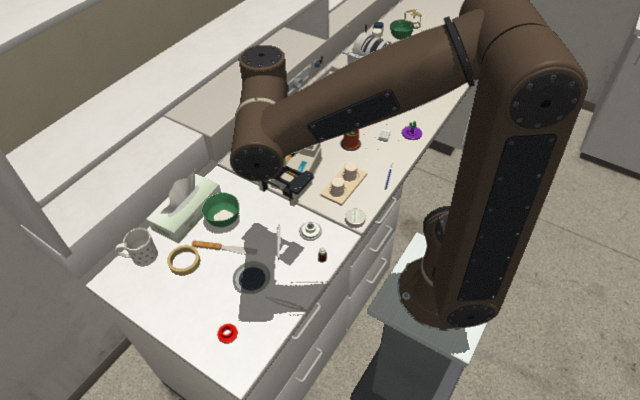

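```bash
python3 -c "
from plant import close_job
print(close_job())"
```

```text
the job is handed in; nothing more can be done
None
```

The ring is taken apart and all four parts are where the task wants them. I handed the job in at about 51.5 s of the 136 s allowed. No verdict was reported.

- **Gauge:** it is over the post and down on its foot, with no force felt on the way down. Both cameras showed it level.
- **Sleeve:** it stands round the green wax-up on the waiting base. The wrist felt about 4 N sideways just before I let go. Given its direction, I took it as the sleeve touching the boss, moved 1 mm that way and released. Both views then showed the sleeve upright on the foot with the wax intact.
- **Cylinder:** it stands in the empty well. It touched the floor at the height I expected (tool tip at 26.3 mm against 26.4 mm). The other cylinder looks unmoved in the pictures.
- **Base:** it lies flat in the dish, stub up, and looks about central in both views. The gripper is open and clear of everything.

**Disagreements:** the two cameras differed by about 2 to 5 mm in y for most things, so I worked from averages and from distances measured within one camera. My checks of the sleeve's y position before lowering also disagreed by a few mm. The last checks were by eye from the pictures. I took no final numeric measurement of any part.

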